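# Tighten the woodcut block clamp with the socket key

### The job

Clamp the woodcut block: take the T-handled socket key from its wooden rest, stand it socket-down in the deep bore of the block clamp so that it drops fully over the nut at the bottom, and let go of it. Then take the standing key by its cross bar and turn the nut clockwise (seen from above) with it until it comes up fully against its stop and the jaw is closed on the block. Leave the key standing upright on the nut, do not push the jaw by hand, and leave the tub and the glasses case as they are.

Things in the scene. Friction and masses are not known exactly. Their poses are not given: they have to be found in the camera images.
- key_grip (a point): T-handled steel socket key, 0.32 kg, 165 mm long: point on the axis of its square shaft (12 x 12 mm, faces square to x and y), 111 mm from the open socket end; free to grip within 20 mm of it. z along the shaft towards the cross bar, x along the bar. Mass centre within 20 mm, towards the socket. Starts lying on a wooden rest, shaft and bar level, axis 46 mm above the desk, y down.
- key_bar: Cross bar of the key, dark steel, 110 mm long (along x), 14 x 14 mm in section, fixed across the end of the shaft. Origin at its middle, 158 mm from the open socket end; axes as for the key.
- key_mouth (a point): Centre of the open end of the key's socket; axes as for the key. The socket is 39 mm across outside, its opening six-sided, 24.5 mm across flats, 30 mm deep; two opposite inner flats face along the key's x and -x.
- nut_seat (a point): Dome nut at the bottom of the bore: point on its axis, top of its flange, 23 mm above the desk, where the socket's mouth rests when fully down. Frame turns with the nut, z up. Hexagon 22 mm across flats, 12 mm high, 11 mm dome above, 23.6 mm wide. The socket goes on when the key's x and this x differ by a multiple of 60 degrees, within about 12; otherwise it stays 12 mm high until turned.
- bore_mouth (a point): Centre of the mouth of the upright bore, on top of the clamp's grey square tower (80 x 80 mm), 95 mm above the desk. Bore 45 mm in diameter, 8 mm chamfer at the mouth; the nut's flange lies 72 mm below. x points to the wooden block, low beyond the tower. The clamp is fixed to the desk.
- nut (a joint): Turn of the nut, rad: grows as it is turned clockwise seen from above; starts at 0 to 0.3 and has its stop at 1.5, where the jaw is closed. It turns stiffly, with about 0.12 N m, and stays where it is left. The jaw advances 8.6 mm a radian.
- jaw: The clamp's sliding jaw, a grey bar 84 mm wide, 32 mm high, between tower and wooden block, driven by the nut. Origin at the centre of its underside.
- tub: Small tub with black lid, 76 mm in diameter, 61 mm high, a bystander. Origin at the centre of its underside.
- glass_case: Black glasses case, 34 x 85 x 20 mm, a bystander. Origin at the centre of its underside.

How it is judged:
By the outcome, as a careful person would: the job done as asked, in the order asked, and still so for the second after the job is handed in, with the robot touching nothing.
It also fails if it takes over 58 s, if anything falls off the work surface, if the arm or the gripper's body presses on something with over 40 N, if the wrist force passes 120 N, or if a joint passes its speed limit or range.

### The arm

A 6-joint arm with a two-finger parallel gripper is mounted at the origin on a cart in front of the work surface, level with it; the furniture and walls round the work are solid. World frame = base frame: x ahead of the robot, y to its left, z up, the work surface at z = 0. Lengths are in m, angles in rad, forces in N, time in s.
With the tool pointing down it reaches from about 0.35 to 0.775 m from the base axis. Payload 5.5 kg.
Tool frame: the origin (TCP) lies at the very end of the fingers, on their centre line; the grasp point (between the pads) lies 19 mm behind it (grip_point_offset is the distance from the TCP to the grasp point, in m); z points along the fingers, y is the direction in which the jaws open and shut (so a half turn about z gives the same grasp; the last joint's range is limited). The gripper opens to 85 mm and grips with 20 to 120 N. Pads are 22 mm wide; open, the fingers measure 114 mm over their backs; the gripper's body (76 mm by 85 mm) begins 54 mm behind the grasp point. The pads swing forward as they close: fully open they stand 13 mm farther back than shut.
Start: joints at [-1.274, 0.313, 0.046, 1.304, 0, 1.431], TCP at [0.243, -0.521, 0.231] pointing down, gripper open.
Joint ranges: [-2.76, 2.76], [-0.86, 1.69], [-1.03, 1.26], [-2.2, 2.34], [-1.47, 1.5], [-3.14, 3.14]. Speed limits (rad/s): [2.57, 2.57, 3.14, 3.14, 3.14, 3.14].

### API

Orientations are given as a unit quaternion [w, x, y, z].
In Python, from workcell import * gives the robot as it stands.
- The arm moves only by the shell command python3 -m crank 'ROWS' [OPENING] [FORCE]. ROWS is a JSON object of lists of equal length, an entry for each row: "travel": the shift along the tool's x, y, z in units of 40 mm (1.0 is 40 mm), a list of three; "turn": the turn about the tool's z in rad. In form: {"travel": [[x, y, z], ...], "turn": [turn, ...]}. A call has 1 to 5 rows; each row is the pose to reach, as a shift and turn from the pose commanded when the call began, along the tool's axes at that moment; what a row does not reach only later rows make up. A row lasts 1/12 s, in which the tool goes at most 41.7 mm and 7.16 degrees, less where a joint would pass 70% of its speed; a pose out of reach is approached as far as the arm can. A call with a gripper value outside its range is refused whole. OPENING is the finger opening in mm, from 0 to 85.4, set as the call begins (- or left out, the last holds). The fingers move at their own pace and stop on an object; FORCE is the grip in N (left out, the last holds). Time passes only in rows, so rows that repeat a pose let the fingers close. It gives the time, the measured TCP pose, the force and the opening at its end, in the units of the state.
- get_state(): the state, without advancing time (a new reading comes with each control period).
- read_camera(name): name is "scene" or "top"; returns a dict with "image" (480x640x3 uint8, red, green, blue), "K" (3x3 intrinsics, pixels), "R" (3x3) and "t" (3): a world point X has camera coordinates R X + t. Camera axes: x right, y down, z forward; pixel columns grow to the right and rows downward; lengths in m; the calibration is good to about 2 mm. A picture is of the moment at which its call begins. There is no depth.
- hand_in(): hands the job in, once; it reports no verdict.
The state is a dict: "clock": time; "joint_pos": joint angles; "qvel": joint speeds; "tau": joint torques, N m; "tcp_pos": TCP position; "orientation": TCP orientation; "wrist_force": force on the tool from outside, world axes, zero at the start; "ft_torque": the same for the moment, N m; "finger_gap": finger opening in m.
Only numpy, scipy, OpenCV 4.12 (cv2) and the standard library are available. Lean on these libraries where they do the work, as an engineer would, in place of code of your own. Each camera call takes 0.05 s, during which the arm holds its last target. There are 200 camera calls.

## Working session

There is one attempt and no reset: what is moved stays moved. The work goes in short steps, Python scripts to look and compute and a shell command to move; the robot and the scene stay as the last step left them, time stands still between calls to the robot, and variables do not carry over. Pictures are saved under pics/ and viewed, about 8 in all and at most 12, crops included, and the job is handed in when it is done.

```bash
mkdir -p pics; ls; python3 - <<'E'
from workcell import *
import cv2
for n in("scene","top"):
    c=read_camera(n); cv2.imwrite(f"pics/{n}0.png",c["image"][:,:,::-1]); print(n,c["K"].tolist(),c["R"].round(4).tolist(),c["t"].round(4).tolist())
s=get_state(); print(s)
E
```

```text
pics
scene [[540.1633303216456, 0.0, 310.29793498117687], [0.0, 540.1633303216456, 237.67363405569404], [0.0, 0.0, 1.0]] [[-0.7713, -0.6361, 0.0226], [-0.396, 0.4517, -0.7995], [0.4984, -0.6256, -0.6002]] [0.4339, 0.282, 0.7328]
top [[517.3012164031894, 0.0, 319.128775941619], [0.0, 517.3012164031894, 233.71147031461632], [0.0, 0.0, 1.0]] [[0.0106, -0.9998, 0.0146], [-0.9931, -0.0122, -0.1169], [0.1171, -0.0133, -0.993]] [0.0066, 0.5597, 1.0379]
{'clock': 0.1, 'joint_pos': array([-1.27358597e+00,  3.13926237e-01,  4.50795687e-02,  1.30364498e+00,
       -6.12985227e-05,  1.43119462e+00]), 'qvel': array([-0.00104762, -0.00277442,  0.00308287, -0.00018501, -0.00052936,
        0.00042902]), 'tau': array([ 3.55831129e-03, -4.81728601e+01,  2.99242830e+01,  1.27096570e-02,
       -9.17574744e-05, -3.60850336e-06]), 'tcp_pos': array([ 0.24308601, -0.52055571,  0.23049222]), 'orientation': array([-8.42617254e-04,  9.76243703e-01,  2.16673747e-01, -9.72843444e-05]), 'wrist_force': array([-0.02749302, -0.51551064, -0.57813002]), 'ft_torque': array([ 0.01315958,  0.09712354, -0.01959533]), 'finger_gap': 0.08547477620826341}
```

View pics/scene0.png

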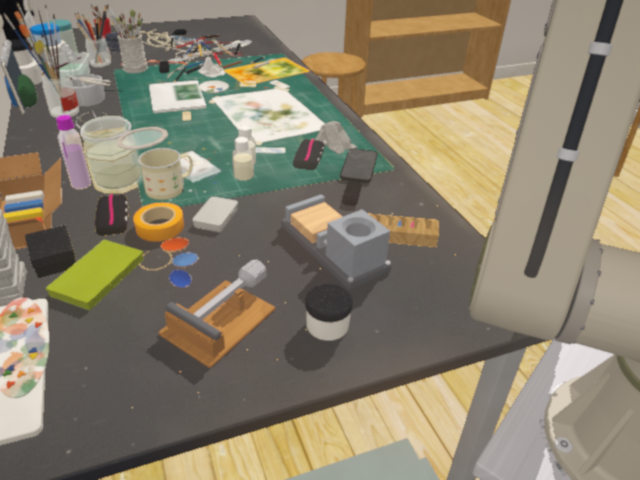

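View pics/top0.png

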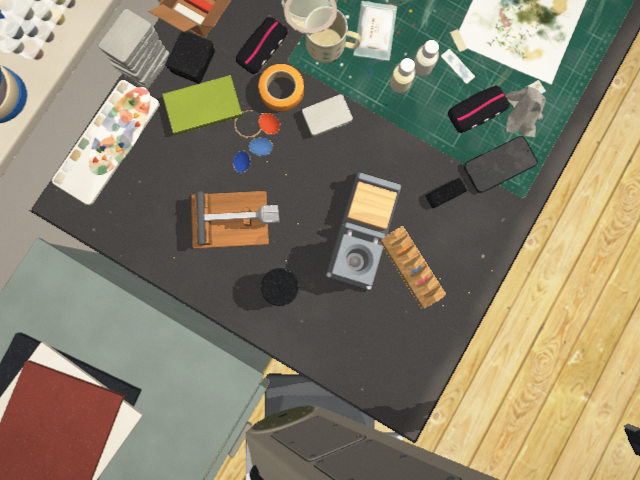

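```bash
cat > h.py <<'E'
from workcell import *
import numpy as np, cv2, json
def cams():
    return {n:read_camera(n) for n in("scene","top")}
def px(c,X):
    p=c["K"]@(c["R"]@np.array(X,float)+c["t"]); return p[:2]/p[2]
def ray(c,uv,z):
    d=c["R"].T@(np.linalg.inv(c["K"])@[uv[0],uv[1],1]); o=-c["R"].T@c["t"]
    return o+d*(z-o[2])/d[2]
def crop(c,x0,y0,w,h,k): return cv2.resize(c["image"][y0:y0+h,x0:x0+w,::-1],None,fx=k,fy=k,interpolation=cv2.INTER_CUBIC)
E
python3 - <<'E'
from h import *
C=cams()
a=crop(C["top"],180,170,112,84,5); b=crop(C["top"],320,165,84,130,4)
s=crop(C["scene"],150,185,250,180,3)
im=np.zeros((600,800,3),np.uint8); im[:420,:560]=a
b=cv2.resize(b,(240,372)); im[:372,560:]=b
cv2.imwrite("pics/c1.png",im); cv2.imwrite("pics/c2.png",s)
E
```

```text
(no output)
```

View pics/c1.png

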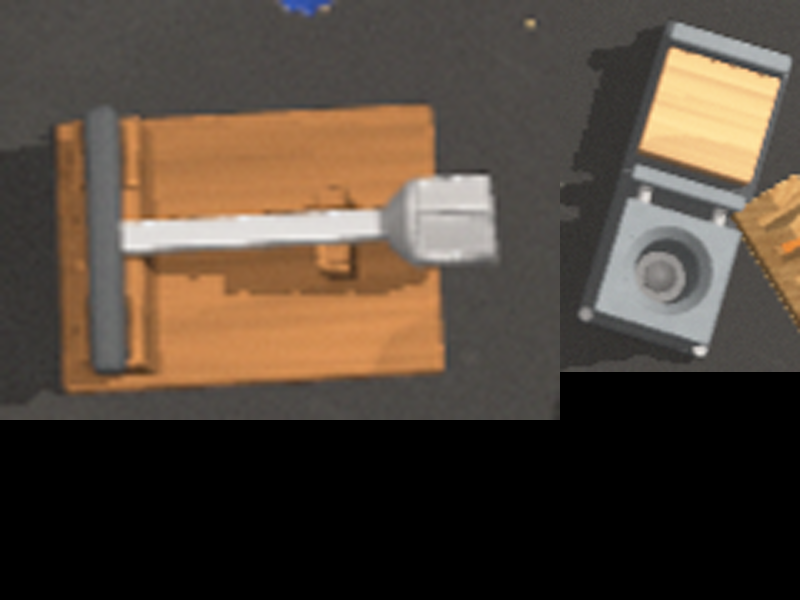

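View pics/c2.png

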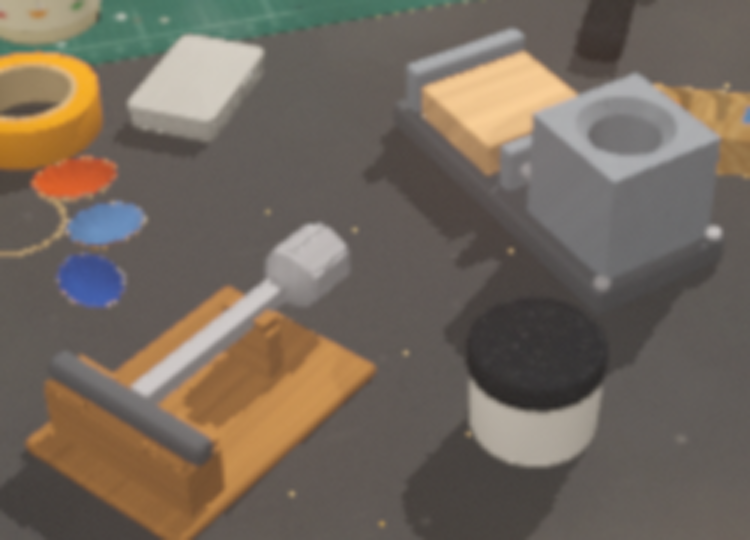

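```bash
python3 - <<'E'
from h import *
C=cams(); t=C["top"]; s=C["scene"]
f=lambda u,v:(u/5+180,v/5+170)
g=lambda u,v:((u-560)/2.857+320,v/2.862+165)
q=lambda u,v:(u/3+150,v/3+185)
p=lambda n,a:print(n,a.round(4))
p("bar",ray(t,f(105,238),.053));p("barA",ray(t,f(102,108),.053));p("barB",ray(t,f(108,370),.053))
p("shaft near bar",ray(t,f(160,234),.052));p("shaft near sock",ray(t,f(370,224),.052));p("sockend",ray(t,f(495,218),.0655))
p("boardedge",ray(t,f(155,235),.04));p("fork",ray(t,f(337,235),.045))
p("scene barA",ray(s,q(66,364),.053));p("scene barB",ray(s,q(203,448),.053))
p("boreTop",ray(t,g(672,267),.095)); p("boreScene",ray(s,q(633,129),.095))
for c in[(633,195),(742,232),(703,352),(594,309)]:p("tower",ray(t,g(*c),.095))
for c in[(640,75),(718,133),(617,183),(532,118)]:p("towerS",ray(s,q(*c),.095))
p("blockdir",ray(t,g(728,40),.03)-ray(t,g(645,335),.0))
p("tub",ray(t,(279,287),.061)); p("TCP",get_state()["tcp_pos"])
E
```

```text
bar [0.5872 0.2535 0.053 ]
barA [0.6408 0.2568 0.053 ]
barB [0.5334 0.2503 0.053 ]
shaft near bar [0.5893 0.2315 0.052 ]
shaft near sock [0.5945 0.1463 0.052 ]
sockend [0.5955 0.0946 0.0655]
boardedge [0.5906 0.2359 0.04  ]
fork [0.5908 0.1605 0.045 ]
scene barA [0.6307 0.262  0.053 ]
scene barB [0.5325 0.2557 0.053 ]
boreTop [ 0.5052 -0.0644  0.095 ]
boreScene [ 0.4969 -0.0587  0.095 ]
tower [ 0.554  -0.0377  0.095 ]
tower [ 0.5296 -0.1122  0.095 ]
tower [ 0.4481 -0.0855  0.095 ]
tower [ 0.4762 -0.0117  0.095 ]
towerS [ 0.5268 -0.1085  0.095 ]
towerS [ 0.4566 -0.0887  0.095 ]
towerS [ 0.4735 -0.0098  0.095 ]
towerS [ 0.5488 -0.0279  0.095 ]
blockdir [ 0.216  -0.0582  0.03  ]
tub [0.4486 0.092  0.061 ]
TCP [ 0.2432 -0.5209  0.231 ]
```

```bash
cat > to.py <<'E'
import sys; from h import *; from scipy.spatial.transform import Rotation as Ro
x,y,z,hd=map(float,sys.argv[1:5]); s=get_state(); w=s["orientation"]; R=Ro.from_quat(np.r_[w[1:],w[0]]).as_matrix()
d=R.T@(np.array([x,y,z])-s["tcp_pos"])/.04
h=np.degrees(np.arctan2(R[1,0],R[0,0])); t=-np.radians((hd-h+180)%360-180)
print("t",round(s["clock"],2),"pos",s["tcp_pos"].round(4),"head",round(h,1),"tilt",R[:,2].round(3),"q",s["joint_pos"].round(2),"F",s["wrist_force"].round(1),"gap",round(s["finger_gap"],4))
print("remaining",d.round(2),"turn",round(t,3))
E
python3 to.py .588 .211 .15 93.5
python3 -m crank '{"travel":[[15.5,-12.9,0],[15.5,-12.9,0],[15.5,-12.9,0],[15.5,-12.9,0],[15.5,-12.9,0]],"turn":[-0.12,-0.24,-0.36,-0.48,-0.6]}' 60 20
python3 to.py .588 .211 .15 93.5
```

```text
t 0.3 pos [ 0.2432 -0.5209  0.231 ] head 25.0 tilt [-0.     0.001 -1.   ] q [-1.27  0.31  0.05  1.3   0.    1.43] F [0.3 0.6 0.2] gap 0.0855
remaining [ 15.55 -12.93   2.03] turn -1.195
clock: 0.72
tcp_pos: [0.3322, -0.3308, 0.2312]
orientation: [0.0, 0.867, 0.498, 0.0]
wrist_force: [0.7, -0.1, 0.5]
finger_gap: 0.06
t 0.72 pos [ 0.3322 -0.3308  0.2312] head 59.7 tilt [ 0. -0. -1.] q [-0.95  0.11 -0.21  1.25  0.    1.14] F [ 0.7 -0.1  0.5] gap 0.06
remaining [14.92 -1.32  2.03] turn -0.59
```

```bash

python3 -m crank '{"travel":[[14.9,-1.3,0],[14.9,-1.3,0],[14.9,-1.3,0],[14.9,-1.3,0],[14.9,-1.3,0]],"turn":[-0.12,-0.24,-0.36,-0.48,-0.59]}' 60 20 >/dev/null
python3 to.py .588 .211 .15 93.5
```

```text
t 1.13 pos [ 0.4225 -0.1428  0.2316] head 93.5 tilt [ 0.001 -0.    -1.   ] q [-0.51  0.06 -0.26  1.24 -0.    1.  ] F [ 0.7 -0.6 -0.4] gap 0.0599
remaining [8.57 4.67 2.04] turn 0.0
```

```bash

python3 -m crank '{"travel":[[8.6,4.7,0],[8.6,4.7,0],[8.6,4.7,0],[8.6,4.7,0],[8.6,4.7,0]],"turn":[0,0,0,0,0]}' >/dev/null
python3 to.py .588 .211 .11 93.5
python3 -m crank '{"travel":[[3.5,1.9,2],[3.5,1.9,2],[3.5,1.9,2],[3.5,1.9,2],[3.5,1.9,2]],"turn":[0,0,0,0,0]}' >/dev/null
python3 to.py .588 .211 .11 93.5
python3 - <<'E'
from h import *
C=cams(); im=np.zeros((600,800,3),np.uint8)
im[:,:400]=crop(C["top"],180,165,100,150,4); im[:,400:]=crop(C["scene"],150,220,133,200,3)[:,:400] if 0 else cv2.resize(crop(C["scene"],150,200,140,210,1),(400,600),interpolation=cv2.INTER_CUBIC)
cv2.imwrite("pics/c3.png",im)
E
```

```text
t 1.55 pos [0.512  0.0456 0.2315] head 93.2 tilt [ 0.001 -0.    -1.   ] q [-0.07  0.19 -0.11  1.27 -0.    1.45] F [ 0.2 -0.4 -0.3] gap 0.0601
remaining [4.02 2.13 3.04] turn -0.005
t 1.97 pos [0.5796 0.1917 0.1476] head 93.4 tilt [-0.003  0.001 -1.   ] q [ 0.19  0.42 -0.01  1.15  0.    1.7 ] F [-0.7  0.2 -0.9] gap 0.06
remaining [0.47 0.24 0.94] turn -0.001
```

View pics/c3.png

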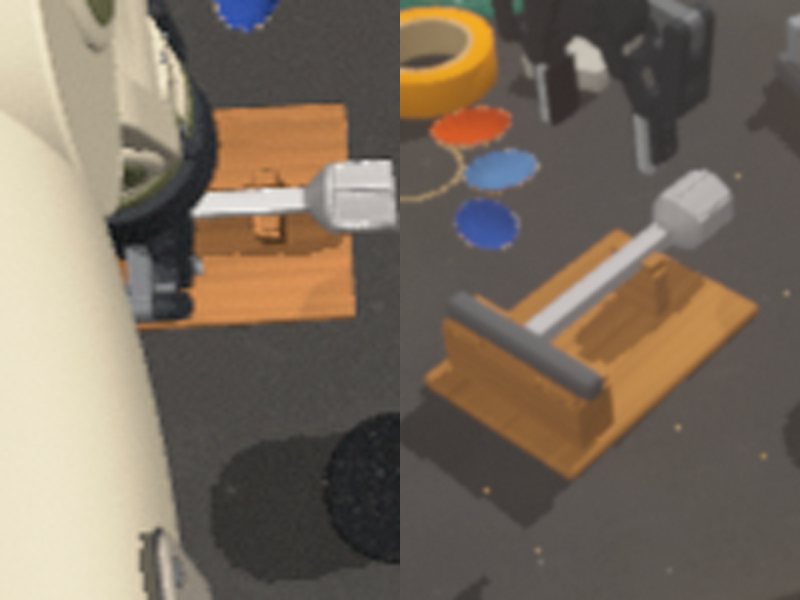

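```bash

python3 -m crank '{"travel":[[0.45,0.25,1.5],[0.45,0.25,2.0],[0.45,0.25,2.0],[0.45,0.25,2.0]],"turn":[0,0,0,0]}' 45 20 >/dev/null
python3 to.py .588 .210 .029 93.5
```

```text
t 2.4 pos [0.5863 0.2044 0.0701] head 93.2 tilt [-0.005 -0.002 -1.   ] q [ 0.21  0.49 -0.09  0.99 -0.    1.72] F [-0.4  0.7  1.6] gap 0.045
remaining [0.14 0.05 1.03] turn -0.006
```

```bash

python3 -m crank '{"travel":[[0.1,0.05,0.5],[0.1,0.05,1.0],[0.1,0.05,1.0]],"turn":[0,0,0]}' 45 20 >/dev/null
python3 to.py .588 .210 .029 93.5
python3 -m crank '{"travel":[[0,0,0],[0,0,0],[0,0,0],[0,0,0],[0,0,0]],"turn":[0,0,0,0,0]}' 5 20 >/dev/null
python3 to.py .588 .210 .029 93.5
```

```text
t 2.65 pos [0.5897 0.2087 0.0314] head 93.1 tilt [-0.001 -0.001 -1.   ] q [ 0.21  0.53 -0.13  0.91 -0.    1.73] F [-1.4 -0.6 -0.6] gap 0.0453
remaining [ 0.04 -0.04  0.06] turn -0.006
t 3.07 pos [0.5919 0.2098 0.0342] head 93.2 tilt [ 0.004 -0.    -1.   ] q [ 0.21  0.53 -0.12  0.91 -0.    1.73] F [-1.7 -1.8  6.5] gap 0.0113
remaining [ 0.01 -0.1   0.13] turn -0.005
```

```bash

python3 -m crank '{"travel":[[0,0,-0.5],[0,0,-1],[0,0,-2],[0,0,-3],[0,0,-4]],"turn":[0,0,0,0,0]}' - 20 >/dev/null
python3 to.py .588 .210 .23 93.5
python3 -m crank '{"travel":[[0,0,-1],[0,0,-1],[0,0,-1],[0,0,-1],[0,0,-1]],"turn":[0,0,0,0,0]}' >/dev/null
python3 to.py .588 .210 .23 93.5
python3 - <<'E'
from h import *
C=cams(); im=np.zeros((600,800,3),np.uint8)
a=crop(C["top"],160,150,160,120,2.5); im[:300,:400]=a
b=crop(C["scene"],110,100,200,300,2); im[:600,400:]=b
cv2.imwrite("pics/c4.png",im)
E
```

```text
t 3.48 pos [0.5895 0.2099 0.193 ] head 93.2 tilt [-0.001 -0.    -1.   ] q [ 0.21  0.43  0.12  1.26 -0.    1.73] F [ 0.8  0.6 -2.6] gap 0.0116
remaining [ 0.01 -0.04 -0.92] turn -0.005
t 3.9 pos [0.589  0.2098 0.2291] head 93.2 tilt [-0.004 -0.001 -1.   ] q [ 0.21  0.42  0.19  1.35 -0.    1.73] F [-1.2 -0.3 -3.7] gap 0.0118
remaining [ 0.01 -0.03 -0.02] turn -0.005
```

View pics/c4.png

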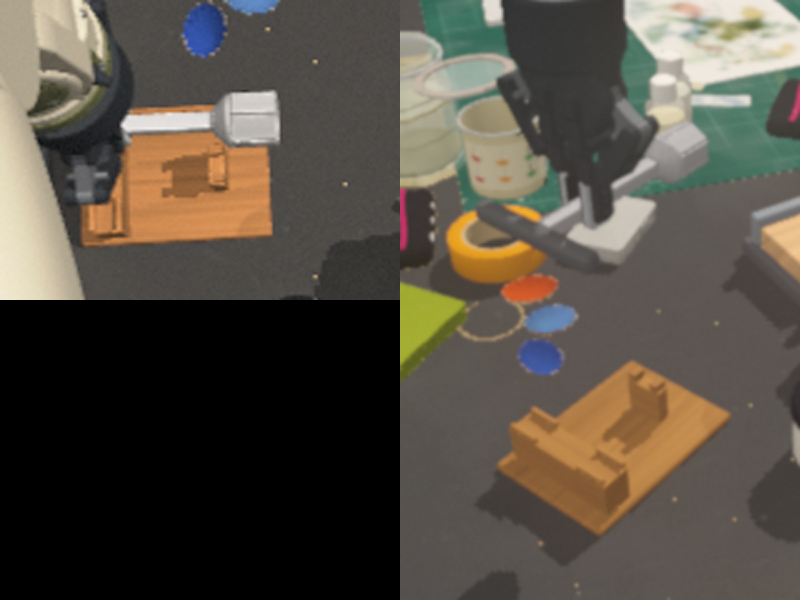

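```bash

python3 to.py .428 -.055 .229 8
python3 -m crank '{"travel":[[0,0,0],[0,0,0],[0,0,0],[0,0,0],[0,0,0]],"turn":[0.12,0.24,0.36,0.48,0.6]}' >/dev/null
python3 to.py .428 -.055 .229 8
```

```text
t 4.0 pos [0.5891 0.2098 0.2288] head 93.2 tilt [-0.004 -0.001 -1.   ] q [ 0.21  0.42  0.19  1.35 -0.    1.73] F [-0.   0.1 -4.2] gap 0.0114
remaining [-6.38 -4.39  0.02] turn 1.487
t 4.42 pos [0.5896 0.2099 0.2294] head 58.5 tilt [-0.003 -0.001 -1.   ] q [ 0.21  0.42  0.19  1.35 -0.    2.33] F [-0.2 -0.6 -2.9] gap 0.0113
remaining [-7.76  0.02  0.03] turn 0.881
```

```bash

python3 -m crank '{"travel":[[-7.7,0,0],[-7.7,0,0],[-7.7,0,0],[-7.7,0,0],[-7.7,0,0]],"turn":[0.12,0.24,0.36,0.48,0.6]}' >/dev/null
python3 to.py .428 -.055 .229 8
```

```text
t 4.83 pos [0.4804 0.0308 0.2297] head 24.2 tilt [-0.003 -0.    -1.   ] q [-0.1   0.14 -0.19  1.25 -0.    2.62] F [ 0.6 -1.5 -2.4] gap 0.0112
remaining [-2.07  1.42  0.02] turn 0.282
```

```bash

python3 -m crank '{"travel":[[-2.05,1.4,0],[-2.05,1.4,0],[-2.05,1.4,1],[-2.05,1.4,2],[-2.05,1.4,3]],"turn":[0.12,0.24,0.28,0.28,0.28]}' >/dev/null
python3 to.py .428 -.055 .102 8
python3 -m crank '{"travel":[[0,0,0],[0,0,0]],"turn":[0,0]}' >/dev/null
python3 to.py .428 -.055 .102 8
```

```text
t 5.25 pos [ 0.4302 -0.0543  0.1099] head 8.2 tilt [ 0.001 -0.001 -1.   ] q [-0.31  0.12 -0.51  0.94 -0.    2.69] F [ 1.3  0.2 -4.6] gap 0.0112
remaining [-0.06  0.01  0.2 ] turn 0.004
t 5.42 pos [ 0.428  -0.0523  0.1092] head 8.4 tilt [-0.007  0.002 -1.   ] q [-0.31  0.12 -0.51  0.94 -0.    2.69] F [ 0.4 -0.  -2.4] gap 0.0114
remaining [-0.01  0.07  0.18] turn 0.007
```

Lower step by step onto the tower edge, watching the force.

```bash

python3 -m crank '{"travel":[[0,0,0.2],[0,0,0.4],[0,0,0.5],[0,0,0.6]],"turn":[0,0,0,0]}' >/dev/null
python3 to.py .428 -.055 .068 8
python3 -m crank '{"travel":[[0,0,0.1],[0,0,0.2],[0,0,0.2]],"turn":[0,0,0]}' >/dev/null
python3 to.py .428 -.055 .068 8
```

```text
t 5.75 pos [ 0.4321 -0.0532  0.0881] head 8.4 tilt [ 0.002 -0.001 -1.   ] q [-0.31  0.15 -0.54  0.88 -0.    2.69] F [-2.4 -0.   1.1] gap 0.0115
remaining [-0.11  0.03  0.5 ] turn 0.008
t 6.0 pos [ 0.4313 -0.0531  0.0792] head 8.4 tilt [ 0.001 -0.    -1.   ] q [-0.31  0.16 -0.56  0.86 -0.    2.69] F [-0.3  0.2 -0.2] gap 0.0112
remaining [-0.09  0.03  0.28] turn 0.007
```

```bash

python3 -m crank '{"travel":[[0,0,0.1],[0,0,0.2],[0,0,0.3],[0,0,0.3]],"turn":[0,0,0,0]}' >/dev/null
python3 to.py .428 -.055 .068 8
python3 - <<'E'
from h import *
C=cams(); im=np.zeros((600,800,3),np.uint8)
a=crop(C["top"],310,190,100,150,4); im[:,:400]=a
b=crop(C["scene"],280,170,133,200,3); im[:600,400:799]=b
cv2.imwrite("pics/c5.png",im)
E
```

```text
t 6.33 pos [ 0.4309 -0.053   0.0667] head 8.4 tilt [-0.  0. -1.] q [-0.31  0.17 -0.57  0.83 -0.    2.69] F [ 0.1  0.1 -1.1] gap 0.0116
remaining [-0.08  0.04 -0.03] turn 0.007
```

View pics/c5.png

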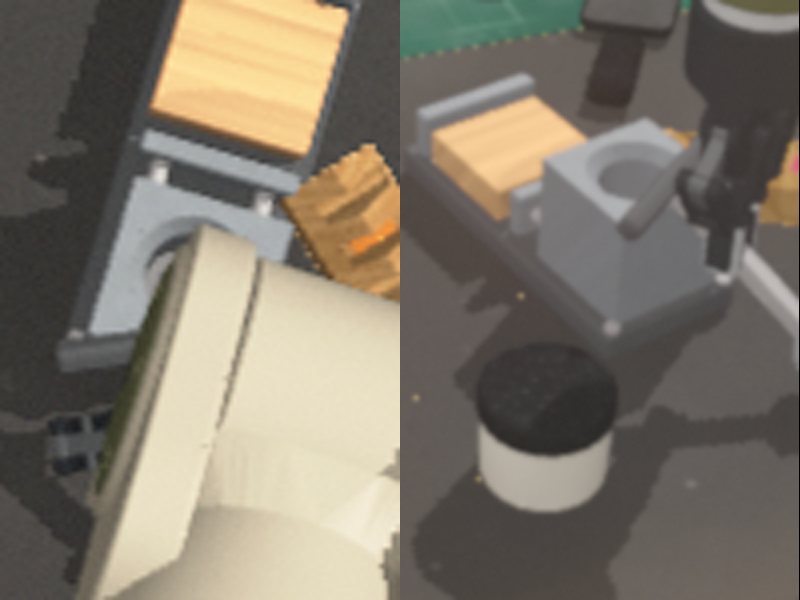

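```bash

python3 -m crank '{"travel":[[-0.1,0,-1],[-0.3,0,-2],[-0.5,0,-3],[-0.5,0,-3.8],[-0.5,0,-3.8]],"turn":[0,0,0,0,0]}' >/dev/null
python3 -m crank '{"travel":[[0,0,0],[0,0,0],[0,0,0],[0,0,0],[0,0,0]],"turn":[-0.12,-0.24,-0.36,-0.48,-0.6]}' >/dev/null
python3 to.py .530 -.001 .20 65
```

```text
t 7.27 pos [ 0.4105 -0.0559  0.2179] head 43.1 tilt [-0.002  0.    -1.   ] q [-0.33  0.01 -0.35  1.21 -0.    2.06] F [-0.9 -0.7 -3.4] gap 0.0113
remaining [3.12 1.04 0.44] turn -0.382
```

```bash

python3 -m crank '{"travel":[[1,0.4,0],[2,0.7,0],[3.1,1.05,0.2],[3.1,1.05,0.4],[3.1,1.05,0.5]],"turn":[-0.1,-0.2,-0.3,-0.38,-0.38]}' >/dev/null
python3 to.py .530 -.001 .20 65
python3 - <<'E'
from h import *
C=cams(); im=np.zeros((600,800,3),np.uint8)
a=crop(C["top"],310,190,100,150,4); im[:,:400]=a
b=crop(C["scene"],260,100,160,240,2.5); im[:600,400:800]=b
cv2.imwrite("pics/c6.png",im)
E
```

```text
t 7.68 pos [ 0.532  -0.0015  0.1959] head 64.8 tilt [-0.003  0.    -1.   ] q [-0.15  0.25 -0.13  1.2  -0.    1.86] F [ 0.1  0.5 -3.9] gap 0.0112
remaining [-0.01 -0.05 -0.1 ] turn -0.003
```

View pics/c6.png

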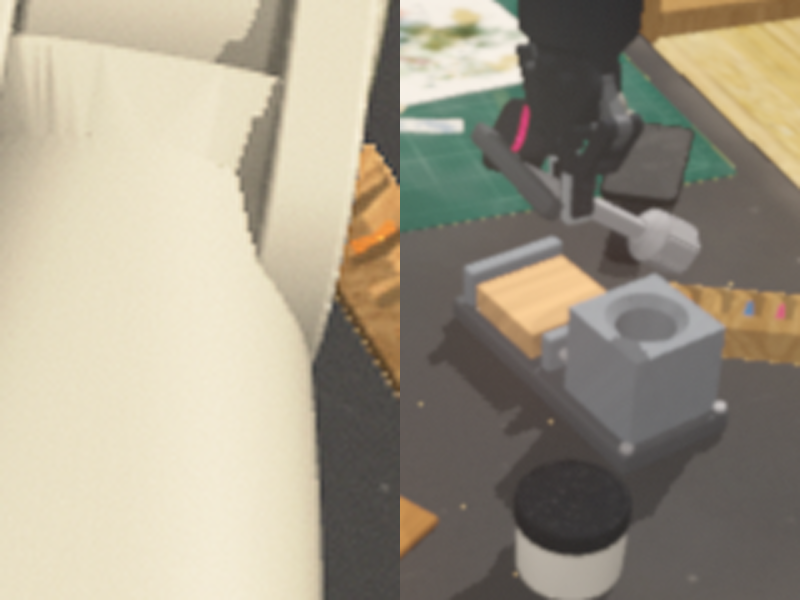

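```bash
python3 - <<'E'
from h import *
c=read_camera("scene"); T=get_state()["tcp_pos"]; e=np.array([np.cos(np.radians(65)),np.sin(np.radians(65)),0]); z=np.array([0,0,1.])
x=np.array([-e[1],e[0],0])
f=lambda p:(p-[260,100])*2.5+[400,0]
for th in(20,25,30,35,40):
    r=np.radians(th); u=e*np.cos(r)+z*np.sin(r); P=T+.012*z
    print(th,[f(px(c,q)).round() for q in(P+u*.046,P+u*.046+.055*x,P+u*.046-.055*x,P-u*.111,P-u*.075)])
print(f(px(c,[.502,-.061,.095])))
E
```

```text
20 [array([516., 187.]), array([555., 230.]), array([480., 148.]), array([708., 212.]), array([667., 207.])]
25 [array([518., 182.]), array([557., 225.]), array([482., 143.]), array([702., 224.]), array([663., 215.])]
30 [array([521., 176.]), array([560., 219.]), array([485., 138.]), array([695., 236.]), array([658., 224.])]
35 [array([524., 171.]), array([564., 213.]), array([488., 132.]), array([687., 248.]), array([653., 232.])]
40 [array([528., 166.]), array([567., 208.]), array([491., 127.]), array([679., 259.]), array([647., 239.])]
[648.52861217 315.78398099]
```

```bash

python3 -m crank '{"travel":[[0,0,0.3],[0,0,0.6],[0,0,0.9],[0,0,1.15],[0,0,1.15]],"turn":[0,0,0,0,0]}' >/dev/null
python3 to.py .527 -.008 .15 65
python3 -m crank '{"travel":[[-0.1,0,0],[-0.2,0,0],[-0.3,0,0],[-0.3,0,0]],"turn":[0,0,0,0]}' >/dev/null
python3 to.py .527 -.008 .15 65
```

```text
t 8.25 pos [ 0.5301 -0.0025  0.1528] head 64.5 tilt [ 0.     0.001 -1.   ] q [-0.16  0.26 -0.22  1.09  0.    1.86] F [ 0.6  1.3 -0.5] gap 0.012
remaining [-0.16 -0.01  0.07] turn -0.009
t 8.58 pos [ 0.5286 -0.0097  0.1574] head 64.6 tilt [ 0.01   0.009 -1.   ] q [-0.18  0.25 -0.22  1.09  0.01  1.84] F [ 3.  17.3 11.5] gap 0.0113
remaining [ 0.02 -0.06  0.18] turn -0.007
```

```bash

python3 -m crank '{"travel":[[0.15,0,0],[0.3,0,0.0],[0.35,0,0.2],[0.35,0,0.4],[0.35,0,0.4]],"turn":[0,0,0,0,0]}' >/dev/null
python3 to.py .527 -.008 .15 65
python3 -m crank '{"travel":[[0,0,0],[0,0,0.1],[0,0,0.2],[0,0,0.2]],"turn":[0,0,0,0]}' >/dev/null
python3 to.py .527 -.008 .15 65
```

```text
t 9.0 pos [0.5336 0.0028 0.1377] head 64.7 tilt [ 0.005  0.008 -1.   ] q [-0.15  0.28 -0.24  1.05  0.01  1.86] F [ 4.5 13.   7.1] gap 0.0113
remaining [-0.31 -0.03 -0.31] turn -0.006
t 9.33 pos [0.534  0.0033 0.1303] head 64.7 tilt [ 0.006  0.009 -1.   ] q [-0.15  0.28 -0.25  1.03  0.01  1.86] F [ 4.  16.7  7.5] gap 0.0116
remaining [-0.33 -0.04 -0.5 ] turn -0.005
```

```bash

python3 -m crank '{"travel":[[-0.1,0,-0.18],[-0.25,0,-0.34],[-0.4,0,-0.48],[-0.55,0,-0.6],[-0.68,0,-0.69]],"turn":[0,0,0,0,0]}' >/dev/null
python3 to.py .527 -.008 .15 65
python3 - <<'E'
from h import *
C=cams()
cv2.imwrite("pics/c7.png",crop(C["scene"],260,100,160,160,3.7))
E
```

```text
t 9.75 pos [ 0.521  -0.0234  0.1578] head 64.6 tilt [ 0.003  0.005 -1.   ] q [-0.2   0.24 -0.23  1.09  0.01  1.81] F [2.1 8.8 4. ] gap 0.0112
remaining [ 0.41 -0.03  0.2 ] turn -0.006
```

View pics/c7.png

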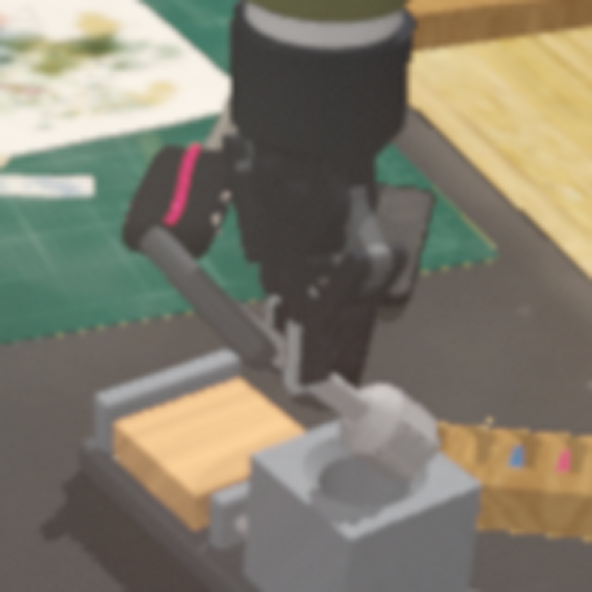

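```bash
cat > fit.py <<'E'
import sys; from h import *
c=read_camera("scene"); T=get_state()["tcp_pos"]; h=np.radians(64.6); e=np.array([np.cos(h),np.sin(h),0]); z=np.array([0,0,1.])
x=np.array([-e[1],e[0],0]); x0,y0,k=map(float,sys.argv[1:4])
f=lambda p:((p-[x0,y0])*k).round()
for d in(.040,.046,.052):
  for th in range(30,66,5):
    r=np.radians(th); u=e*np.cos(r)+z*np.sin(r); n=-e*np.sin(r)+z*np.cos(r); P=T+.012*z; m=P-u*(.157-d)
    print(d,th,*[f(px(c,q)) for q in(P+u*d+.055*x,P+u*d-.055*x,m,m+n*.0195,m-n*.0195)])
print(f(px(c,[.502,-.061,.095])),f(px(c,T)))
E
python3 fit.py 260 100 3.7
```

```text
0.04 30 [289. 395.] [179. 273.] [476. 411.] [497. 377.] [455. 444.]
0.04 35 [294. 388.] [183. 267.] [464. 428.] [488. 396.] [442. 460.]
0.04 40 [299. 381.] [187. 260.] [452. 444.] [477. 413.] [427. 475.]
0.04 45 [304. 375.] [192. 255.] [438. 460.] [465. 430.] [411. 489.]
0.04 50 [310. 369.] [197. 249.] [424. 475.] [452. 447.] [395. 502.]
0.04 55 [316. 363.] [203. 244.] [408. 489.] [438. 463.] [378. 515.]
0.04 60 [322. 358.] [209. 239.] [392. 502.] [424. 478.] [361. 526.]
0.04 65 [329. 353.] [215. 235.] [376. 514.] [408. 492.] [343. 536.]
0.046 30 [279. 392.] [169. 269.] [467. 408.] [488. 374.] [447. 441.]
0.046 35 [284. 384.] [174. 262.] [457. 424.] [480. 392.] [434. 456.]
0.046 40 [289. 376.] [179. 255.] [445. 440.] [470. 409.] [420. 471.]
0.046 45 [296. 369.] [184. 248.] [432. 455.] [459. 425.] [405. 484.]
0.046 50 [302. 362.] [190. 242.] [418. 469.] [447. 441.] [389. 497.]
0.046 55 [309. 355.] [197. 236.] [403. 482.] [433. 456.] [373. 508.]
0.046 60 [317. 349.] [203. 230.] [388. 495.] [419. 471.] [356. 519.]
0.046 65 [325. 344.] [210. 225.] [372. 506.] [405. 484.] [339. 528.]
0.052 30 [268. 388.] [159. 266.] [459. 405.] [480. 372.] [438. 438.]
0.052 35 [274. 379.] [164. 258.] [449. 421.] [472. 388.] [426. 453.]
0.052 40 [280. 371.] [170. 250.] [437. 435.] [463. 404.] [412. 466.]
0.052 45 [287. 362.] [176. 242.] [425. 450.] [452. 420.] [398. 479.]
0.052 50 [295. 354.] [183. 234.] [412. 463.] [441. 435.] [383. 491.]
0.052 55 [303. 347.] [190. 228.] [398. 476.] [428. 450.] [368. 502.]
0.052 60 [311. 340.] [198. 221.] [383. 488.] [415. 464.] [352. 512.]
0.052 65 [320. 334.] [206. 216.] [368. 499.] [401. 476.] [335. 521.]
[368. 467.] [297. 375.]
```

```bash

python3 -m crank '{"travel":[[0.2,0,-0.3],[0.2,0,-0.8],[0.2,0,-1.4],[0.2,0,-1.4],[0.2,0,-1.4]],"turn":[0,0,0,0,0]}' >/dev/null
python3 to.py .412 -.055 .215 8.4
python3 -m crank '{"travel":[[0,0,0],[0,0,0],[0,0,0],[0,0,0],[0,0,0]],"turn":[0.12,0.24,0.36,0.48,0.6]}' >/dev/null
python3 to.py .412 -.055 .215 8.4
```

```text
t 10.32 pos [ 0.5239 -0.0186  0.213 ] head 64.5 tilt [ 0.002 -0.001 -1.   ] q [-0.19  0.22 -0.12  1.23 -0.    1.83] F [-0.4  0.2 -4.2] gap 0.0113
remaining [-2.02 -2.13 -0.05] turn 0.98
t 10.73 pos [ 0.5221 -0.0183  0.2103] head 29.8 tilt [-0.004  0.    -1.   ] q [-0.19  0.22 -0.13  1.23 -0.    2.43] F [ 0.1 -0.6 -4.3] gap 0.011
remaining [-2.84 -0.57 -0.11] turn 0.374
```

```bash

python3 -m crank '{"travel":[[-1,-0.2,0],[-2,-0.4,0],[-2.8,-0.55,0],[-2.8,-0.55,0],[-2.8,-0.55,0.5]],"turn":[0.12,0.24,0.37,0.37,0.37]}' >/dev/null
python3 to.py .412 -.055 .10 8.4
python3 - <<'E'
from h import *
C=cams()
cv2.imwrite("pics/c8.png",crop(C["scene"],300,80,160,160,3.7))
E
sed -i 's/64.6/8.4/' fit.py; python3 fit.py 300 80 3.7 | grep 0.046
```

```text
t 11.15 pos [ 0.4148 -0.0563  0.1937] head 8.8 tilt [ 0.002 -0.001 -1.   ] q [-0.33  0.03 -0.4   1.15 -0.    2.66] F [ 1.9 -0.5 -3. ] gap 0.0112
remaining [-0.07 -0.05  2.34] turn 0.007
0.046 30 [265. 407.] [373. 297.] [595. 600.] [625. 576.] [565. 624.]
0.046 35 [271. 401.] [379. 292.] [579. 611.] [612. 590.] [548. 632.]
0.046 40 [277. 396.] [385. 287.] [563. 621.] [598. 603.] [529. 638.]
0.046 45 [284. 392.] [391. 283.] [545. 629.] [582. 614.] [510. 643.]
0.046 50 [291. 388.] [398. 279.] [527. 635.] [565. 624.] [490. 646.]
0.046 55 [299. 385.] [406. 276.] [508. 640.] [547. 632.] [470. 647.]
0.046 60 [307. 383.] [413. 274.] [489. 643.] [529. 638.] [450. 647.]
0.046 65 [316. 381.] [422. 272.] [469. 644.] [510. 643.] [429. 645.]
```

View pics/c8.png

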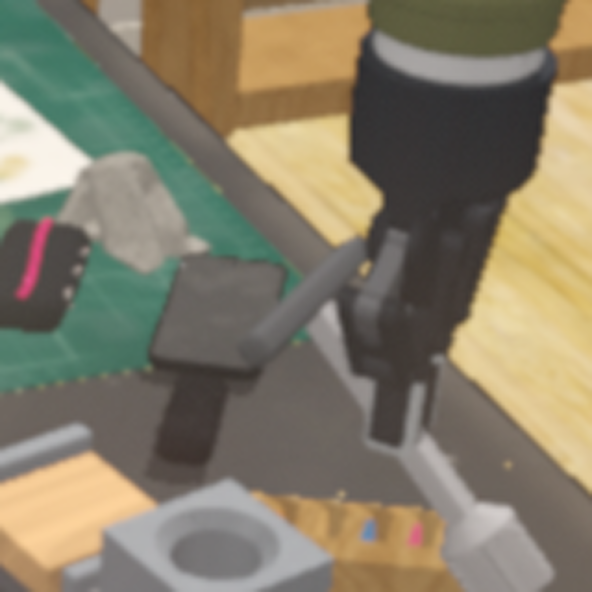

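```bash
cat > fit2.py <<'E'
from h import *; from scipy.optimize import least_squares
c=read_camera("scene"); T=get_state()["tcp_pos"]; h=np.radians(8.8); e=np.array([np.cos(h),np.sin(h),0]); z=np.array([0,0,1.])
x=np.array([-e[1],e[0],0]); f=lambda p:((p-[300,80])*3.7)
def pts(v):
    d,r,dz=v; u=e*np.cos(r)+z*np.sin(r); n=-e*np.sin(r)+z*np.cos(r); P=T+dz*z; m=P-u*(.158-d)
    return np.array([f(px(c,q)) for q in(P+u*d+.055*x,P+u*d,m+n*.0195,m)])
obs=np.array([[254,350],[310,297],[551,572]])
for dz in(.008,.012,.019):
    r=least_squares(lambda v:(pts([v[0],v[1],dz])[:3]-obs).ravel(),[.055,.8],x_scale=[.01,.1]); print(dz,r.x[0],np.degrees(r.x[1]),r.cost, pts([*r.x,dz]).round().tolist())
E
python3 fit2.py
```

```text
0.008 0.06894209288811658 45.430036324820726 35.3866354565278 [[250.0, 351.0], [307.0, 296.0], [550.0, 578.0], [513.0, 593.0]]
0.012 0.0663568802369234 44.992952124156055 25.33314185016389 [[254.0, 348.0], [310.0, 293.0], [556.0, 575.0], [519.0, 590.0]]
0.019 0.061903927361319645 44.56934996259941 238.4586855901903 [[261.0, 343.0], [317.0, 287.0], [566.0, 569.0], [529.0, 585.0]]
```

```bash

python3 -m crank '{"travel":[[0.2,0,0.8],[0.2,0,1.6],[0.2,0,2.3],[0.2,0,2.9],[0.2,0,3.0]],"turn":[0,0,0,0,0]}' >/dev/null
python3 to.py .423 -.056 .060 8.4
python3 -m crank '{"travel":[[0,0,0.1],[0,0,0.2],[0,0,0.3],[0,0,0.35]],"turn":[0,0,0,0]}' >/dev/null
python3 to.py .423 -.056 .060 8.4
```

```text
t 11.77 pos [ 0.4214 -0.0533  0.0696] head 9.0 tilt [-0.006  0.002 -1.   ] q [-0.32  0.15 -0.59  0.84 -0.    2.67] F [-0.6  0.1 -1.6] gap 0.0114
remaining [0.03 0.07 0.24] turn 0.011
t 12.1 pos [ 0.4273 -0.0542  0.0634] head 9.0 tilt [ 0.008  0.    -1.   ] q [-0.31  0.16 -0.59  0.81  0.    2.67] F [-5.5  5.9 34. ] gap 0.0116
remaining [-0.12  0.03  0.08] turn 0.011
```

```bash

python3 -m crank '{"travel":[[0,0,-0.1],[0,0,-0.1],[0,0,-0.1],[0,0,-0.1]],"turn":[0,0,0,0]}' 40 20 >/dev/null
python3 to.py .423 -.056 .060 8.4
python3 - <<'E'
from h import *
C=cams()
cv2.imwrite("pics/c9.png",crop(C["scene"],300,130,160,160,3.7))
E
```

```text
t 12.43 pos [ 0.4241 -0.0546  0.0635] head 9.0 tilt [ 0.001 -0.001 -1.   ] q [-0.32  0.16 -0.6   0.81 -0.    2.67] F [-0.9 -0.   0.3] gap 0.0399
remaining [-0.03  0.03  0.09] turn 0.01
```

View pics/c9.png

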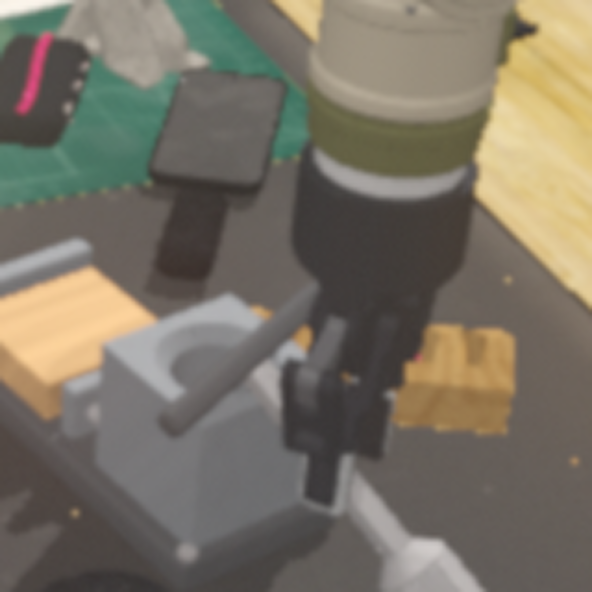

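```bash
cat > fit3.py <<'E'
from h import *; from scipy.optimize import least_squares
c=read_camera("scene"); h=np.radians(9); e=np.array([np.cos(h),np.sin(h),0]); z=np.array([0,0,1.])
x=np.array([-e[1],e[0],0]); f=lambda p:((p-[300,130])*3.7)
obs=np.array([[168,418],[243,354],[405,545]])
def res(v):
    B=np.array(v[:3]); r=v[3]; u=e*np.cos(r)+z*np.sin(r); n=-e*np.sin(r)+z*np.cos(r)
    p=np.array([f(px(c,q)) for q in(B+.055*x,B,B-u*.117)]); m=B-u*.158
    lat=(B-T)@x
    return np.r_[(p-obs).ravel(),(m-n*.0195)[2]*3000,lat*5000]
T=get_state()["tcp_pos"]
r=least_squares(res,[.47,-.05,.11,.65]); B=r.x[:3]; print(B.round(4),np.degrees(r.x[3]).round(1),r.fun.round(1))
u=e*np.cos(r.x[3])+z*np.sin(r.x[3]); print("rel e",(B-T)@e)
for d in(.036,.046,.066): print(d,(B-u*d).round(4))
E
python3 fit3.py
```

```text
[ 0.4837 -0.0447  0.1115] 37.2 [12.5  0.6 -8.6  4.  -4.6 -3.1  1.4 -0.1]
rel e 0.06106318226203549
0.036 [ 0.4554 -0.0492  0.0897]
0.046 [ 0.4475 -0.0505  0.0837]
0.066 [ 0.4318 -0.053   0.0716]
```

```bash

python3 -m crank '{"travel":[[0,0,-0.1],[0.1,0,-0.13],[0.2,0,-0.15],[0.3,0,-0.15],[0.34,0,-0.15]],"turn":[0,0,0,0,0]}' 20 20 >/dev/null
python3 to.py .4385 -.052 .070 9
python3 -m crank '{"travel":[[0,0,0],[0,0,0],[0,0,0],[0,0,0]],"turn":[0,0,0,0]}' 5 20 >/dev/null
python3 to.py .4385 -.052 .070 9
```

```text
t 13.0 pos [ 0.4379 -0.0521  0.069 ] head 9.0 tilt [ 0.001 -0.    -1.   ] q [-0.3   0.18 -0.56  0.83  0.    2.68] F [-0.5 -0.6  0.2] gap 0.0198
remaining [ 0.02  0.   -0.02] turn -0.0
t 13.33 pos [ 0.4365 -0.0519  0.0687] head 9.0 tilt [-0.001  0.    -1.   ] q [-0.3   0.18 -0.56  0.83  0.    2.68] F [-1.4  1.7  0.3] gap 0.0117
remaining [ 0.05  0.01 -0.03] turn -0.0
```

```bash

python3 -m crank '{"travel":[[-0.1,0,-0.8],[-0.3,0,-1.8],[-0.5,0,-2.8],[-0.5,0,-3.6],[-0.5,0,-3.6]],"turn":[0,0,0,0,0]}' >/dev/null
python3 to.py .542 .073 .21 73.5
python3 -m crank '{"travel":[[0,0,0],[0,0,0],[0,0,0],[0,0,0],[0,0,0]],"turn":[-0.12,-0.24,-0.36,-0.48,-0.6]}' >/dev/null
python3 to.py .542 .073 .21 73.5
```

```text
t 13.75 pos [ 0.4202 -0.0567  0.219 ] head 8.9 tilt [ 0.01  -0.004 -1.   ] q [-0.32  0.02 -0.34  1.2  -0.    2.66] F [ 0.9 -0.4 -3.6] gap 0.0117
remaining [ 3.51 -2.73  0.24] turn -1.127
t 14.17 pos [ 0.4166 -0.0554  0.2117] head 43.7 tilt [-0.001 -0.    -1.   ] q [-0.32  0.02 -0.35  1.19 -0.    2.06] F [ 0.2  0.5 -4.3] gap 0.0116
remaining [ 4.48 -0.16  0.04] turn -0.521
```

```bash

python3 -m crank '{"travel":[[1,0,0],[2,-0.1,0],[3,-0.15,0],[4,-0.15,0],[4.5,-0.15,0]],"turn":[-0.1,-0.2,-0.3,-0.4,-0.52]}' >/dev/null
python3 to.py .542 .073 .112 73.5
python3 -m crank '{"travel":[[0,0,0],[0,0,0.3],[0,0,0.8],[0,0,1.4],[0,0,2]],"turn":[0,0,0,0,0]}' >/dev/null
python3 to.py .542 .073 .112 73.5
```

```text
t 14.58 pos [0.5465 0.0754 0.2112] head 73.5 tilt [ 0.001  0.    -1.   ] q [-0.01  0.27 -0.06  1.24  0.    1.85] F [ 0.6 -0.1 -3.4] gap 0.0117
remaining [-0.09 -0.09  2.48] turn 0.001
t 15.0 pos [0.5434 0.0722 0.1312] head 73.1 tilt [-0.    -0.001 -1.   ] q [-0.01  0.31 -0.21  1.05 -0.    1.85] F [ 0.3 -0.7 -3.2] gap 0.0114
remaining [ 0.01 -0.04  0.48] turn -0.008
```

```bash

python3 -m crank '{"travel":[[0,0,0.25],[0,0,0.48],[0,0,0.48]],"turn":[0,0,0]}' >/dev/null
python3 to.py .542 .073 .112 73.5
python3 -m crank '{"travel":[[-0.1,0,0],[-0.2,0,0],[-0.3,0,-0.05],[-0.35,0,-0.1]],"turn":[0,0,0,0]}' >/dev/null
python3 to.py .542 .073 .112 73.5
```

```text
t 15.25 pos [0.5423 0.0724 0.1116] head 73.1 tilt [-0.004 -0.    -1.   ] q [-0.01  0.33 -0.24  1.01 -0.    1.85] F [ 0.3 -0.8 -2.6] gap 0.0116
remaining [ 0.01 -0.01 -0.01] turn -0.007
t 15.58 pos [0.5417 0.0615 0.1203] head 73.2 tilt [ 0.005  0.006 -1.   ] q [-0.04  0.31 -0.24  1.02  0.01  1.83] F [0.8 9.6 0.9] gap 0.0113
remaining [ 0.28 -0.08  0.21] turn -0.005
```

```bash

python3 -m crank '{"travel":[[-0.08,0,-0.15],[-0.18,0,-0.3],[-0.28,0,-0.42],[-0.38,0,-0.52],[-0.48,0,-0.6]],"turn":[0,0,0,0,0]}' >/dev/null
python3 to.py .530 .033 .155 73.5
```

```text
t 16.0 pos [0.5347 0.0407 0.1428] head 73.1 tilt [ 0.002  0.    -1.   ] q [-0.07  0.28 -0.22  1.07  0.    1.79] F [ 0.5  3.4 -2.6] gap 0.0113
remaining [-0.22 -0.06 -0.31] turn -0.006
```

```bash

python3 -m crank '{"travel":[[-0.1,0,-0.1],[-0.2,0,-0.2],[-0.28,0,-0.25],[-0.28,0,-0.25]],"turn":[0,0,0,0]}' >/dev/null
python3 to.py .530 .033 .155 73.5
python3 - <<'E'
from h import *
C=cams(); im=np.zeros((600,800,3),np.uint8)
cv2.imwrite("pics/c10.png",crop(C["scene"],260,100,160,160,3.7))
E
```

```text
t 16.33 pos [0.5311 0.0295 0.1522] head 73.1 tilt [ 0.001 -0.    -1.   ] q [-0.1   0.27 -0.21  1.09 -0.    1.77] F [ 0.9  2.2 -2.6] gap 0.0114
remaining [ 0.08 -0.05 -0.07] turn -0.007
```

```bash

python3 -m crank '{"travel":[[0.1,0,-0.2],[0.15,0,-0.7],[0.15,0,-1.35],[0.15,0,-1.35],[0.15,0,-1.35]],"turn":[0,0,0,0.07,0.14]}' >/dev/null
python3 to.py .517 -.029 .205 65
python3 - <<'E'
from h import *
c=read_camera("scene"); im=c["image"]; cv2.imwrite("pics/c11.png",crop(c,260,80,160,160,3.7))
E
```

```text
t 16.85 pos [0.5341 0.036  0.208 ] head 65.0 tilt [ 0.004 -0.001 -1.   ] q [-0.08  0.24 -0.11  1.22 -0.    1.93] F [ 0.3 -0.8 -4.5] gap 0.0115
remaining [-1.65  0.3   0.08] turn -0.001
```

```bash

python3 -m crank '{"travel":[[-0.8,0.15,0],[-1.65,0.3,0],[-1.65,0.3,0],[-1.65,0.3,0.1]],"turn":[0,0,0,0]}' >/dev/null
python3 to.py .517 -.029 .165 65
python3 -m crank '{"travel":[[0,0,0.2],[0,0,0.4],[0,0,0.5],[0,0,0.6],[0,0,0.6]],"turn":[0,0,0,0,0]}' >/dev/null
python3 to.py .517 -.029 .165 65
```

```text
t 17.23 pos [ 0.5159 -0.0303  0.2023] head 65.0 tilt [ 0.001 -0.001 -1.   ] q [-0.21  0.21 -0.16  1.2  -0.    1.79] F [ 0.1  0.3 -4.1] gap 0.0116
remaining [0.04 0.01 0.93] turn 0.001
t 17.65 pos [ 0.5151 -0.0281  0.1763] head 65.2 tilt [-0.002  0.    -1.   ] q [-0.21  0.23 -0.21  1.14 -0.    1.79] F [ 0.3  0.8 -3.5] gap 0.0118
remaining [-0.    0.05  0.28] turn 0.004
```

```bash

python3 -m crank '{"travel":[[0,0,0.1],[0,0,0.2],[0,0,0.3],[0,0,0.3]],"turn":[0,0,0,0]}' >/dev/null
python3 to.py .517 -.029 .165 65
python3 -m crank '{"travel":[[0,0,0.1],[0,0,0.2],[0,0,0.3],[0,0,0.3]],"turn":[0,0,0,0]}' >/dev/null
python3 to.py .517 -.029 .165 65
```

```text
t 17.98 pos [ 0.5157 -0.0292  0.165 ] head 65.1 tilt [-0.001 -0.001 -1.   ] q [-0.21  0.23 -0.23  1.11 -0.    1.79] F [ 0.1 -1.5 -5.1] gap 0.0115
remaining [0.02 0.03 0.  ] turn 0.002
t 18.32 pos [ 0.5175 -0.0284  0.1554] head 65.1 tilt [ 0.005  0.001 -1.   ] q [-0.21  0.24 -0.25  1.08  0.    1.79] F [0.6 1.6 6.4] gap 0.0116
remaining [-0.02 -0.   -0.24] turn 0.003
```

```bash

python3 -m crank '{"travel":[[0,0,-0.1],[0,0,-0.1],[0,0,-0.1],[0,0,-0.1]],"turn":[0,0,0,0]}' 60 20 >/dev/null
python3 to.py .517 -.029 .25 65
python3 - <<'E'
from h import *
c=read_camera("scene"); im=c["image"]; cv2.imwrite("pics/c12.png",crop(c,240,70,160,180,3.3))
E
```

```text
t 18.65 pos [ 0.5158 -0.0289  0.1576] head 65.1 tilt [-0.  0. -1.] q [-0.21  0.24 -0.24  1.09  0.    1.79] F [-0.2 -0.2  0.3] gap 0.0589
remaining [ 0.01  0.03 -2.31] turn 0.002
```

View pics/c12.png

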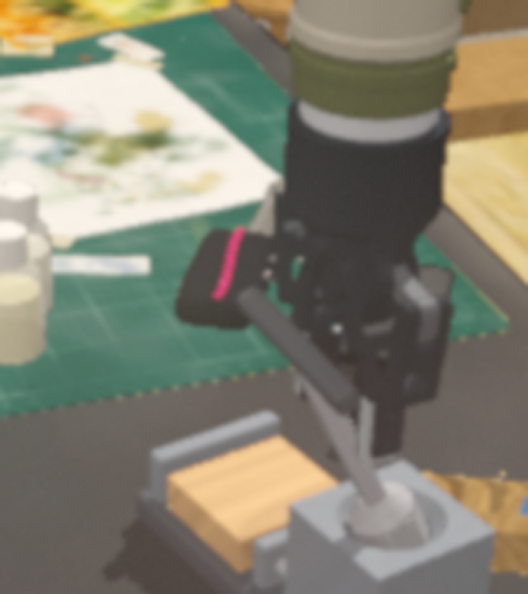

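```bash
python3 - <<'E'
from h import *; from scipy.optimize import fsolve
c=read_camera("scene"); e=np.array([np.cos(np.radians(65)),np.sin(np.radians(65)),0]); x=np.array([-e[1],e[0],0])
b=np.array([.502,-.061,0])
for P in ([297,347],[243,293],[353,402]):
  o=[240+P[0]/3.3,70+P[1]/3.3]
  off={297:0,243:-.055,353:.055}[P[0]]
  s,z=fsolve(lambda v:px(c,b+v[0]*e+[0,0,v[1]]+off*x)-o,[.05,.2]); print(s,z,b+s*e+[0,0,z])
E
python3 -m crank '{"travel":[[-0.05,0,-0.5],[-0.1,0,-1.1],[-0.1,0,-2],[-0.1,0,-2.6],[-0.1,0,-2.6]],"turn":[0,0,0,0,0]}' 85 >/dev/null
python3 to.py .517 -.029 .25 155
```

```text
0.06502612908836823 0.21510176938496275 [ 0.52948123 -0.00206631  0.21510177]
0.06778821342284941 0.21776255519609677 [5.30648537e-01 4.36985694e-04 2.17762555e-01]
0.0639192393056352 0.21492605940973525 [ 0.52901344 -0.0030695   0.21492606]
t 19.17 pos [ 0.5166 -0.0331  0.267 ] head 65.1 tilt [ 0.008 -0.002 -1.   ] q [-0.22  0.19 -0.03  1.34 -0.    1.79] F [ 1.2 -0.1  0.5] gap 0.085
remaining [ 0.1  -0.04  0.42] turn -1.569
```

```bash

python3 -m crank '{"travel":[[0,0,0],[0,0,0],[0,0,0],[0,0,0],[0,0,0]],"turn":[-0.12,-0.24,-0.36,-0.48,-0.6]}' >/dev/null
python3 -m crank '{"travel":[[0,0,0],[0,0,0],[0,0,0],[0,0,0],[0,0,0]],"turn":[-0.12,-0.24,-0.36,-0.48,-0.6]}' >/dev/null
python3 to.py .523 -.0157 .25 155
python3 -m crank '{"travel":[[0,0,0],[0,0,0],[0,0,0],[0,0,0]],"turn":[-0.12,-0.24,-0.36,-0.37]}' >/dev/null
python3 to.py .523 -.0157 .195 155
```

```text
t 20.0 pos [ 0.5139 -0.0325  0.2608] head 134.2 tilt [-0.001  0.    -1.   ] q [-0.22  0.19 -0.04  1.34  0.    0.58] F [-0.1  0.5  0. ] gap 0.0849
remaining [0.14 0.46 0.27] turn -0.363
t 20.33 pos [ 0.5139 -0.0325  0.2608] head 155.3 tilt [-0.001  0.    -1.   ] q [-0.22  0.19 -0.04  1.34 -0.    0.21] F [0.2 0.8 0.4] gap 0.0848
remaining [-0.03  0.48  1.65] turn 0.005
```

Now over the bar and down, watching for contact.

```bash

python3 -m crank '{"travel":[[0,0.25,0.2],[0,0.5,0.4],[0,0.5,0.9],[0,0.5,1.3],[0,0.5,1.65]],"turn":[0,0,0,0,0]}' >/dev/null
python3 to.py .523 -.0157 .193 155
python3 -m crank '{"travel":[[0,0,0.2],[0,0,0.2],[0,0,0.2],[0,0,0.2],[0,0,0.2]],"turn":[0,0,0,0,0]}' 5 20 >/dev/null
python3 to.py .523 -.0157 .193 155
```

```text
t 20.75 pos [ 0.5222 -0.0131  0.1933] head 155.0 tilt [-0.002  0.001 -1.   ] q [-0.18  0.23 -0.16  1.18  0.    0.26] F [ 0.6 -0.1  0.3] gap 0.085
remaining [-0.05 -0.05  0.01] turn 0.0
t 21.17 pos [ 0.5236 -0.0143  0.1888] head 155.1 tilt [ 0.002 -0.    -1.   ] q [-0.18  0.23 -0.17  1.17 -0.    0.25] F [-0.6 -3.1  0. ] gap 0.0252
remaining [-0.   -0.04 -0.1 ] turn 0.001
```

```bash

python3 -m crank '{"travel":[[0,0,0],[0,0,0],[0,0,0],[0,0,0]],"turn":[0,0,0,0]}' 5 20 >/dev/null
python3 to.py .502 -.061 .193 155
```

```text
t 21.5 pos [ 0.5229 -0.0152  0.1883] head 155.1 tilt [ 0.001 -0.002 -1.   ] q [-0.18  0.23 -0.17  1.17 -0.    0.25] F [-1.2 -3.4  3.5] gap 0.0247
remaining [-0.01 -1.26 -0.12] turn 0.001
```

```bash

python3 -m crank '{"travel":[[0,-0.15,0],[0,-0.3,-0.05],[0,-0.45,-0.1],[0,-0.6,-0.15],[0,-0.7,-0.15]],"turn":[0,0,0,0,0]}' >/dev/null
python3 to.py .502 -.061 .193 155
python3 -m crank '{"travel":[[0,-0.12,0],[0,-0.24,0],[0,-0.36,0],[0,-0.48,0],[0,-0.54,0]],"turn":[0,0,0,0,0]}' >/dev/null
python3 to.py .502 -.061 .193 155
```

```text
t 21.92 pos [ 0.5099 -0.0405  0.1933] head 155.0 tilt [-0.002  0.    -1.   ] q [-0.24  0.21 -0.19  1.18 -0.    0.2 ] F [-2.3 -4.  -3.2] gap 0.0156
remaining [-0.04 -0.55  0.01] turn 0.001
t 22.33 pos [ 0.5019 -0.0594  0.1939] head 155.1 tilt [ 0.001  0.001 -1.   ] q [-0.28  0.19 -0.2   1.17  0.    0.16] F [ 0.5  0.9 -2.4] gap 0.0133
remaining [-0.02 -0.04  0.02] turn 0.002
```

```bash

python3 -m crank '{"travel":[[0,0,0.15],[0,0,0.3],[0,0,0.45],[0,0,0.5]],"turn":[0,0,0,0]}' >/dev/null
python3 to.py .502 -.061 .193 155
python3 -m crank '{"travel":[[0,0,0.15],[0,0,0.3],[0,0,0.3]],"turn":[0,0,0]}' >/dev/null
python3 to.py .502 -.061 .193 155
```

```text
t 22.67 pos [ 0.5011 -0.0589  0.1722] head 155.1 tilt [-0.002  0.001 -1.   ] q [-0.28  0.21 -0.24  1.12  0.    0.16] F [ 0.2  1.1 -2.7] gap 0.0139
remaining [-0.04 -0.04 -0.52] turn 0.002
t 22.92 pos [ 0.5012 -0.0589  0.1602] head 155.1 tilt [-0.002  0.001 -1.   ] q [-0.28  0.21 -0.26  1.09  0.    0.16] F [ 1.4 -0.2 -4.6] gap 0.0136
remaining [-0.04 -0.04 -0.82] turn 0.002
```

```bash

python3 -m crank '{"travel":[[0,0,0.1],[0,0,0.2],[0,0,0.2]],"turn":[0,0,0]}' >/dev/null
python3 to.py .502 -.061 .193 155
python3 -m crank '{"travel":[[0,0,0.1],[0,0,0.2],[0,0,0.2]],"turn":[0,0,0]}' >/dev/null
python3 to.py .502 -.061 .193 155
```

```text
t 23.17 pos [ 0.5035 -0.06    0.1561] head 155.1 tilt [ 0.005 -0.002 -1.   ] q [-0.28  0.22 -0.27  1.08 -0.    0.16] F [-2.5  0.7 11. ] gap 0.0139
remaining [ 0.02 -0.04 -0.92] turn 0.002
t 23.42 pos [ 0.5074 -0.0614  0.1527] head 155.1 tilt [ 0.015 -0.005 -1.   ] q [-0.28  0.22 -0.28  1.06 -0.    0.16] F [-2.6  0.5 30.6] gap 0.0138
remaining [ 0.11 -0.05 -1.01] turn 0.001
```

```bash

python3 -m crank '{"travel":[[0,0,-0.15],[0,0,-0.2],[0,0,-0.2],[0,0,-0.2],[0,0,-0.2]],"turn":[0,0,0,0,0]}' 30 20 >/dev/null
python3 to.py .502 -.061 .193 155
python3 -m crank '{"travel":[[0,0,-0.8],[0,0,-1.6],[0,0,-2.4],[0,0,-2.8],[1.0,0,-2.8]],"turn":[0,0,0,0,0]}' >/dev/null
python3 -m crank '{"travel":[[1,0,0],[2,0,0],[2,0,0]],"turn":[0,0,0]}' >/dev/null
python3 to.py .502 -.061 .193 155
cat > bar.py <<'E'
from h import *; from scipy.optimize import minimize
c=read_camera("scene"); im=c["image"]; cv2.imwrite("pics/now.png",im[:,:,::-1])
o=cv2.imread("pics/scene0.png")[:,:,::-1]
d=np.abs(im.astype(int)-o).sum(2)
m=((d>45)&(im.max(2)<110)).astype(np.uint8); g=im.astype(float).mean(2)
# rows/cols of change in tower area
x0,x1,y0,y1=300,430,130,260
n,l,st,ce=cv2.connectedComponentsWithStats(m[y0:y1,x0:x1])
for i in range(1,n):
    if st[i,4]>25:
        r=cv2.minAreaRect(np.argwhere(l==i)[:,::-1].astype(np.float32)); print(st[i],ce[i]+[x0,y0],"rect",np.array(r[0])+[x0,y0],r[1],r[2])
for z in(.181,.193,.204,.220):
    e=np.array([np.cos(np.radians(155)),np.sin(np.radians(155)),0]); B=np.array([.502,-.061,z]); print(z,px(c,B).round(1),px(c,B+.055*e).round(1),px(c,B-.055*e).round(1))
E
python3 bar.py
```

```text
t 23.83 pos [ 0.5012 -0.0593  0.1529] head 155.1 tilt [-0.001  0.    -1.   ] q [-0.28  0.22 -0.28  1.08 -0.    0.16] F [-0.1  0.6 -0.6] gap 0.0296
remaining [-0.03 -0.03 -1.  ] turn 0.002
t 24.5 pos [ 0.3856 -0.0061  0.2645] head 155.2 tilt [-0.007  0.002 -1.   ] q [-0.22 -0.06 -0.3   1.33  0.    0.21] F [-1.2 -0.1  0.2] gap 0.03
remaining [-3.23 -0.02  1.77] turn 0.003
[  78    0   52   49 1478] [405.8714479  148.57577808] rect [403.5 154. ] (48.0, 51.0) 90.0
[50 48 15 30 91] [356.58241758 185.89010989] rect [358.59147644 191.4122467 ] (29.427352905273438, 12.551451683044434) 79.87532806396484
[68 65 13  8 35] [374.51428571 199.4       ] rect [373.76641846 199.14233398] (13.669722557067871, 4.528095245361328) 19.98310661315918
0.181 [363.3 185. ] [380.4 201.3] [347.7 170. ]
0.193 [363.9 178.8] [381.1 195. ] [348.2 164. ]
0.204 [364.5 173.1] [381.8 189.2] [348.6 158.4]
0.22 [365.3 164.6] [382.9 180.5] [349.2 150.1]
```

```bash
cat > bar2.py <<'E'
from h import *; from itertools import product
c=read_camera("scene"); im=c["image"].astype(float); o=cv2.imread("pics/scene0.png")[:,:,::-1].astype(float)
k=4; big=cv2.resize(im[130:260,300:430].mean(2),None,fx=k,fy=k,interpolation=cv2.INTER_CUBIC)
def poly(B,a,s):
    e=np.array([np.cos(a),np.sin(a),0]); f=np.array([-e[1],e[0],0]); P=[B+s[0]*i*e+s[1]*j*f+[0,0,s[1]*q] for i in(-1,1) for j in(-1,1) for q in(-1,1)]
    return cv2.convexHull(np.array([(px(c,p)-[300,130])*k for p in P],np.float32).astype(np.int32))
res=[]
for z,a,dx,dy in product(np.arange(.170,.215,.003),range(125,186,5),(-.006,-.003,0,.003,.006),(-.006,-.003,0,.003,.006)):
    B=np.array([.502+dx,-.061+dy,z]); A=np.zeros(big.shape,np.uint8); M=A.copy()
    cv2.fillConvexPoly(A,poly(B,np.radians(a),(.055,.007)),1); cv2.fillConvexPoly(M,poly(B,np.radians(a),(.060,.012)),1)
    res.append((big[(M==1)&(A==0)].mean()-big[A==1].mean(),z.round(4),a,dx,dy,big[A==1].std().round(1)))
res.sort(reverse=True); [print(r) for r in res[:8]]
E
python3 bar2.py
```

```text
(np.float64(13.790616291308595), np.float64(0.17), 155, -0.003, 0.006, np.float64(21.6))
(np.float64(13.622154866868811), np.float64(0.17), 155, 0, 0.006, np.float64(22.3))
(np.float64(13.208333163023283), np.float64(0.17), 155, 0.003, 0.006, np.float64(23.4))
(np.float64(13.153977886626123), np.float64(0.17), 160, 0, 0.006, np.float64(22.0))
(np.float64(12.969292918415917), np.float64(0.17), 160, 0.006, 0.003, np.float64(21.8))
(np.float64(12.953702303917922), np.float64(0.17), 155, 0.003, 0.003, np.float64(21.9))
(np.float64(12.930890204615508), np.float64(0.17), 160, 0.003, 0.006, np.float64(22.5))
(np.float64(12.865741298346919), np.float64(0.173), 160, 0.006, 0.006, np.float64(21.7))
```

```bash

python3 -m crank '{"travel":[[-1,0,0],[-2,0,0],[-3,0,0.3],[-3.2,0,0.8],[-3.2,0,1.2]],"turn":[0,0,0,0,0]}' 0 20 >/dev/null
python3 to.py .502 -.060 .206 155
python3 -m crank '{"travel":[[0,0,0],[0,0,0.1],[0,0,0.15]],"turn":[0,0,0]}' >/dev/null
python3 to.py .502 -.060 .202 155
```

```text
t 25.02 pos [ 0.5131 -0.0651  0.2152] head 155.0 tilt [ 0.001 -0.001 -1.   ] q [-0.28  0.21 -0.14  1.23 -0.    0.16] F [-0.2  0.3  0. ] gap -0.0001
remaining [ 0.3  -0.    0.23] turn -0.0
t 25.27 pos [ 0.5095 -0.063   0.2117] head 155.1 tilt [ 0. -0. -1.] q [-0.28  0.2  -0.15  1.22 -0.    0.16] F [0.3 0.1 0.5] gap 0.0
remaining [ 0.2  -0.01  0.24] turn 0.001
```

```bash

python3 -m crank '{"travel":[[0.1,0,0.15],[0.2,0,0.3]],"turn":[0,0]}' >/dev/null
python3 to.py .502 -.060 .19 155
python3 -m crank '{"travel":[[0,0,0.1],[0,0,0.2],[0,0,0.2]],"turn":[0,0,0]}' >/dev/null
python3 to.py .502 -.060 .19 155
```

```text
t 25.43 pos [ 0.5021 -0.0594  0.2004] head 155.1 tilt [ 0.002 -0.001 -1.   ] q [-0.28  0.19 -0.19  1.19 -0.    0.16] F [ 1.8 -0.6 -0.4] gap 0.0002
remaining [-0.   -0.02  0.26] turn 0.002
t 25.68 pos [ 0.5012 -0.0591  0.1912] head 155.1 tilt [-0. -0. -1.] q [-0.28  0.19 -0.21  1.17 -0.    0.16] F [ 0.2 -0.  -0.4] gap 0.0002
remaining [-0.03 -0.01  0.03] turn 0.002
```

```bash

python3 -m crank '{"travel":[[0,0,0.05],[0,0,0.1],[0,0,0.1]],"turn":[0,0,0]}' >/dev/null
python3 to.py .502 -.060 .19 155
python3 -m crank '{"travel":[[0,0,0.03],[0,0,0.05],[0,0,0.05]],"turn":[0,0,0]}' >/dev/null
python3 to.py .502 -.060 .19 155
```

```text
t 25.93 pos [ 0.5023 -0.0595  0.1881] head 155.1 tilt [ 0.001 -0.    -1.   ] q [-0.28  0.2  -0.22  1.16 -0.    0.16] F [-0.5  0.3 -0.2] gap 0.0002
remaining [ 0.   -0.01 -0.05] turn 0.002
t 26.18 pos [ 0.5033 -0.0599  0.1879] head 155.1 tilt [ 0.005 -0.001 -1.   ] q [-0.28  0.2  -0.22  1.15 -0.    0.16] F [-1.  -0.3 11.1] gap -0.0
remaining [ 0.03 -0.02 -0.05] turn 0.001
```

```bash

python3 -m crank '{"travel":[[0,0,-0.2],[0,0,-0.6],[0,0,-0.8],[0,0,-0.8],[0,0,-0.8]],"turn":[0,0,0,0,0]}' 45 20 >/dev/null
python3 to.py .502 -.060 .163 155
python3 -m crank '{"travel":[[0,0,0.3],[0,0,0.7],[0,0,1.1],[0,0,1.4],[0,0,1.4]],"turn":[0,0,0,0,0]}' >/dev/null
python3 to.py .502 -.060 .163 155
```

```text
t 26.6 pos [ 0.5021 -0.0595  0.2179] head 155.1 tilt [ 0.001 -0.    -1.   ] q [-0.28  0.18 -0.16  1.23 -0.    0.16] F [-0.3  0.2  0.3] gap 0.0449
remaining [-0.   -0.01  1.37] turn 0.001
t 27.02 pos [ 0.4994 -0.0587  0.1582] head 155.1 tilt [-0.006  0.002 -1.   ] q [-0.28  0.21 -0.27  1.09 -0.    0.16] F [-0.3  0.2  0.2] gap 0.0449
remaining [-0.07 -0.   -0.12] turn 0.001
```

```bash

python3 -m crank '{"travel":[[0,0,-0.08],[0,0,-0.08],[0,0,-0.08],[0,0,-0.08],[0,0,-0.08]],"turn":[0,0,0,0,0]}' 5 50 >/dev/null
python3 to.py .502 -.060 .163 155
python3 -c "
from h import *; print(get_state()['ft_torque'].round(3))"
python3 -m crank '{"travel":[[0,0,0],[0,0,0],[0,0,0]],"turn":[0.1,0.2,0.3]}' >/dev/null
python3 to.py .502 -.060 .163 155
python3 -c "
from h import *; print(get_state()['ft_torque'].round(3))"
```

```text
t 27.43 pos [ 0.5025 -0.0596  0.166 ] head 155.1 tilt [ 0.002 -0.001 -1.   ] q [-0.28  0.21 -0.26  1.1  -0.    0.16] F [-0.2  0.3  4.2] gap 0.0127
remaining [ 0.01 -0.01  0.08] turn 0.001
[ 0.001  0.051 -0.043]
t 27.68 pos [ 0.5025 -0.0596  0.166 ] head 137.6 tilt [ 0.002 -0.001 -1.   ] q [-0.28  0.21 -0.26  1.1  -0.    0.46] F [-0.3 -1.1  3.7] gap 0.013
remaining [ 0.   -0.02  0.08] turn -0.303
[0.085 0.065 0.074]
```

```bash
cat > st.py <<'E'
from h import *; s=get_state(); print(round(s['clock'],2),'q6',s['joint_pos'][5].round(3),'tz',s['ft_torque'].round(3),'F',s['wrist_force'].round(1),s['tcp_pos'].round(4))
E
for i in 1 2; do
python3 -m crank '{"travel":[[0,0,0],[0,0,0],[0,0,0],[0,0,0]],"turn":[0.1,0.2,0.3,0.4]}' >/dev/null; python3 st.py; done
for i in 1 2; do
python3 -m crank '{"travel":[[0,0,0],[0,0,0]],"turn":[0.08,0.16]}' >/dev/null; python3 st.py; done
```

```text
28.02 q6 0.863 tz [0.075 0.031 0.097] F [ 0.9 -0.   3.2] [ 0.5026 -0.0594  0.166 ]
28.35 q6 1.263 tz [0.067 0.025 0.101] F [-0.   0.6  2.7] [ 0.5025 -0.0594  0.166 ]
28.52 q6 1.422 tz [0.122 0.031 0.144] F [ 0.1 -0.9  3.3] [ 0.5025 -0.0595  0.166 ]
28.68 q6 1.582 tz [0.133 0.077 0.121] F [-0.7 -0.2  4.6] [ 0.5025 -0.0594  0.166 ]
```

```bash

for i in 1 2 3 4; do
python3 -m crank '{"travel":[[0,0,0]],"turn":[0.06]}' >/dev/null; python3 st.py; done
```

```text
28.77 q6 1.642 tz [ 0.099 -0.013  0.084] F [-0.1  1.   4.6] [ 0.5025 -0.0594  0.166 ]
28.85 q6 1.701 tz [0.112 0.017 0.109] F [0.1 0.1 3.2] [ 0.5025 -0.0594  0.166 ]
28.93 q6 1.761 tz [0.049 0.002 0.097] F [0.4 0.2 4. ] [ 0.5025 -0.0594  0.166 ]
29.02 q6 1.821 tz [ 0.101 -0.002  0.192] F [0.2 0.1 4.4] [ 0.5025 -0.0594  0.166 ]
```

```bash

for i in 1 2 3; do
python3 -m crank '{"travel":[[0,0,0]],"turn":[0.05]}' >/dev/null; python3 st.py; done
```

```text
29.1 q6 1.87 tz [ 0.079 -0.01   0.255] F [0.1 0.2 4.5] [ 0.5025 -0.0595  0.166 ]
29.18 q6 1.92 tz [0.108 0.034 0.413] F [0.1 0.6 4.3] [ 0.5025 -0.0594  0.166 ]
29.27 q6 1.97 tz [0.118 0.06  0.465] F [-0.3 -0.7  4.4] [ 0.5025 -0.0594  0.166 ]
```

```bash

for i in 1 2 3; do
python3 -m crank '{"travel":[[0,0,0]],"turn":[0.06]}' - 80 >/dev/null; python3 st.py; done
```

```text
29.35 q6 2.03 tz [ 0.088 -0.002  0.474] F [0.4 0.7 5.1] [ 0.5026 -0.0594  0.1661]
29.43 q6 2.09 tz [0.06  0.117 0.403] F [ 0.2 -0.1  5.3] [ 0.5026 -0.0594  0.1661]
29.52 q6 2.15 tz [0.103 0.085 0.318] F [-0.1  1.2  4. ] [ 0.5026 -0.0594  0.1661]
```

```bash

python3 -m crank '{"travel":[[0,0,0],[0,0,0],[0,0,0],[0,0,0]],"turn":[0,0,-0.1,-0.2]}' 30 50 >/dev/null; python3 st.py
python3 - <<'E'
from h import *
t=read_camera("top"); a=t["image"][160:290,320:410].astype(int); o=cv2.imread("pics/top0.png")[160:290,320:410,::-1].astype(int)
s=read_camera("scene"); S=s["image"].astype(float).mean(2); O=cv2.imread("pics/scene0.png").astype(float).mean(2)
# profiles along clamp x at jaw top height, two lateral offsets
b=np.array([.502,-.061]); ex=np.array([.959,-.284]); ey=np.array([.284,.959])
for y in(.03,.036):
  for n,I in(("before",O),("now",S)):
    print(y,n,[int(cv2.getRectSubPix(I.astype(np.float32),(1,1),tuple(map(float,px(s,[*(b+ex*x+ey*y),.032]))))[0,0]) for x in np.arange(.04,.09,.0025)])
E
```

```text
29.85 q6 1.942 tz [-0.034 -0.005 -0.043] F [ 0.1 -1.   0.4] [ 0.5016 -0.0594  0.1648]
0.03 before [115, 116, 116, 117, 117, 118, 122, 130, 139, 141, 134, 122, 113, 112, 113, 116, 120, 123, 125, 125]
0.03 now [118, 119, 119, 119, 120, 121, 124, 133, 142, 147, 148, 149, 148, 147, 139, 127, 117, 114, 115, 118]
0.036 before [116, 116, 114, 108, 104, 107, 111, 112, 112, 112, 112, 114, 116, 117, 117, 117, 116, 116, 115, 116]
0.036 now [118, 119, 117, 110, 102, 97, 95, 96, 101, 108, 113, 115, 115, 115, 115, 116, 118, 120, 121, 121]
```

```bash

python3 -m crank '{"travel":[[0,0,0],[0,0,0],[0,0,0],[0,0,0],[0,0,0]],"turn":[0,0,0,0,0]}' 5 60 >/dev/null; python3 st.py
for i in 1 2 3 4; do
python3 -m crank '{"travel":[[0,0,0]],"turn":[0.05]}' >/dev/null; python3 st.py; done
```

```text
30.37 q6 1.949 tz [ 0.119 -0.27  -0.056] F [1.2 0.4 1.3] [ 0.502  -0.0594  0.165 ]
30.45 q6 1.998 tz [ 0.201 -0.248  0.163] F [0.8 0.4 0.4] [ 0.502  -0.0593  0.1651]
30.53 q6 2.05 tz [ 0.184 -0.238  0.094] F [1.4 1.2 1.3] [ 0.502  -0.0593  0.1651]
30.62 q6 2.1 tz [ 0.191 -0.302  0.168] F [1.7 0.  1.1] [ 0.502  -0.0593  0.1651]
30.7 q6 2.15 tz [ 0.175 -0.285  0.299] F [2.  0.6 1.6] [ 0.502  -0.0593  0.165 ]
```

```bash

for i in 1 2 3 4 5 6; do
python3 -m crank '{"travel":[[0,0,0]],"turn":[0.05]}' - 100 >/dev/null; python3 st.py; done
```

```text
30.78 q6 2.2 tz [ 0.2   -0.275  0.186] F [0.6 0.1 1.4] [ 0.502  -0.0593  0.1651]
30.87 q6 2.251 tz [ 0.214 -0.198  0.077] F [1.2 0.6 2.2] [ 0.502  -0.0593  0.1652]
30.95 q6 2.301 tz [ 0.222 -0.202 -0.045] F [0.7 0.1 1.9] [ 0.502  -0.0593  0.1652]
31.03 q6 2.351 tz [ 0.151 -0.174 -0.016] F [0.9 0.8 2.7] [ 0.502  -0.0594  0.1652]
31.12 q6 2.401 tz [ 0.109 -0.152  0.007] F [ 0.3 -0.2  2.5] [ 0.5019 -0.0594  0.1651]
31.2 q6 2.451 tz [ 0.087 -0.054  0.025] F [ 0.1 -0.1  2.3] [ 0.5018 -0.0594  0.1652]
```

```bash
python3 to.py .502 -.0594 .165 26
python3 - <<'E'
from h import *
s=read_camera("scene"); S=s["image"].astype(np.float32).mean(2); O=cv2.imread("pics/scene0.png").astype(np.float32).mean(2)
b=np.array([.502,-.061]); ex=np.array([.959,-.284]); ey=np.array([.284,.959])
for y in(.024,.03):
  for n,I in(("before",O),("now",S)):
    print(y,n,[int(cv2.getRectSubPix(I,(1,1),tuple(map(float,px(s,[*(b+ex*x+ey*y),.032]))))[0,0]) for x in np.arange(.04,.09,.0025)])
cv2.imwrite("pics/now2.png",s["image"][:,:,::-1])
E
```

```text
t 31.2 pos [ 0.5018 -0.0594  0.1652] head 23.7 tilt [ 0. -0. -1.] q [-0.28  0.21 -0.26  1.1  -0.    2.45] F [ 0.1 -0.1  2.3] gap 0.0119
remaining [0. 0. 0.] turn -0.04
0.024 before [115, 116, 116, 116, 117, 117, 116, 117, 121, 128, 139, 139, 126, 114, 111, 114, 124, 142, 158, 163]
0.024 now [118, 118, 119, 119, 119, 119, 119, 120, 124, 137, 161, 175, 182, 180, 167, 153, 134, 119, 114, 115]
0.03 before [115, 116, 116, 117, 117, 118, 122, 130, 139, 141, 134, 122, 113, 112, 113, 116, 120, 123, 125, 125]
0.03 now [118, 118, 119, 119, 119, 119, 124, 132, 142, 146, 148, 148, 148, 146, 138, 127, 116, 114, 114, 117]
```

```bash

python3 -m crank '{"travel":[[0,0,0],[0,0,0],[0,0,0],[0,0,0]],"turn":[0,0,0,0]}' 40 20 >/dev/null; python3 st.py
python3 -m crank '{"travel":[[0,0,-0.5],[0,0,-1.2],[0,0,-2],[0,0,-2.6],[0,0,-2.6]],"turn":[0,0,0,0,0]}' >/dev/null
python3 to.py .36 -.06 .27 26
python3 -m crank '{"travel":[[-1,0,0],[-2,0,0],[-3,0,0],[-3.3,0,0],[-3.3,0,0]],"turn":[0,0,0,0,0]}' >/dev/null
python3 to.py .36 -.06 .27 26
python3 - <<'E'
from h import *
b=np.array([.502,-.061]); ex=np.array([.959,-.284]); ey=np.array([.284,.959])
for cam in("scene","top"):
  c=read_camera(cam); S=c["image"].astype(np.float32); O=cv2.imread(f"pics/{cam}0.png")[:,:,::-1].astype(np.float32)
  cv2.imwrite(f"pics/end_{cam}.png",S[:,:,::-1])
  for y in(.03,.0,-.03):
    for n,I in(("before",O),("now",S)):
      # red-blue separates wood from grey
      v=[cv2.getRectSubPix(I,(1,1),tuple(map(float,px(c,[*(b+ex*x+ey*y),.032]))))[0,0] for x in np.arange(.04,.11,.0025)]
      print(cam,y,n,[int(q.mean()) for q in v],"R-B",[int(q[0]-q[2]) for q in v[12:]])
E
```

```text
31.58 q6 2.447 tz [ 0.025  0.003 -0.044] F [-0.8  0.4  0.5] [ 0.5015 -0.0594  0.1647]
t 32.0 pos [ 0.5039 -0.06    0.2741] head 23.9 tilt [ 0.008 -0.002 -1.   ] q [-0.28  0.17 -0.04  1.36 -0.    2.45] F [ 1.1 -0.   0.6] gap 0.0399
remaining [-3.29 -1.46  0.07] turn -0.036
t 32.42 pos [ 0.3786 -0.1132  0.2687] head 23.7 tilt [-0.001 -0.    -1.   ] q [-0.49 -0.05 -0.28  1.34 -0.    2.23] F [1.2 1.2 0.3] gap 0.0403
remaining [ 0.11 -1.4  -0.03] turn -0.04
scene 0.03 before [115, 116, 116, 117, 117, 118, 122, 130, 139, 141, 134, 122, 113, 112, 113, 116, 120, 123, 125, 125, 123, 125, 140, 160, 176, 182, 187, 191, 191] R-B [3, 3, 3, 2, 1, 2, 7, 19, 43, 61, 77, 86, 91, 92, 93, 93, 94]
scene 0.03 now [117, 117, 118, 118, 118, 119, 123, 131, 141, 145, 147, 147, 147, 146, 137, 126, 116, 113, 114, 116, 121, 123, 129, 139, 158, 175, 186, 192, 193] R-B [8, 8, 6, 5, 3, 3, 3, 3, 2, 3, 10, 28, 60, 80, 91, 94, 94]
scene 0.0 before [115, 116, 115, 115, 115, 116, 117, 117, 117, 117, 117, 117, 117, 118, 118, 117, 117, 117, 118, 118, 119, 122, 132, 154, 175, 185, 188, 187, 186] R-B [3, 2, 2, 2, 2, 2, 2, 
[... 1551 characters left out ...]
 193, 192, 199, 210] R-B [-2, -2, -4, -5, -7, -6, 17, 99, 105, 104, 105, 105, 105, 104, 104, 102, 96]
top -0.03 before [176, 178, 179, 181, 200, 217, 201, 164, 124, 102, 137, 174, 174, 175, 143, 84, 74, 76, 109, 189, 199, 201, 202, 199, 198, 198, 195, 198, 207] R-B [-5, -6, -4, 0, 5, 32, 67, 105, 103, 102, 100, 102, 104, 103, 104, 102, 97]
top -0.03 now [174, 174, 176, 179, 196, 213, 209, 210, 216, 211, 199, 139, 127, 107, 116, 162, 172, 175, 169, 183, 197, 198, 200, 197, 195, 196, 191, 196, 205] R-B [4, 0, -4, -5, -7, -4, 18, 102, 105, 103, 102, 103, 105, 103, 106, 104, 100][ WARN:0@1.103] global loadsave.cpp:1063 imwrite_ Unsupported depth image for selected encoder is fallbacked to CV_8U.
```

```bash
sed -i 's/im=c\["image"\].astype(float)/im=cv2.imread(sys.argv[1])[:,:,::-1].astype(float)/; s/from itertools/import sys; from itertools/; s/np.arange(.170,.215,.003)/np.arange(.160,.215,.004)/; s/range(125,186,5)/range(int(sys.argv[2]),int(sys.argv[2])+61,6)/' bar2.py
python3 bar2.py pics/now.png 125 | head -4; python3 bar2.py pics/end_scene.png -6 | head -4; python3 bar2.py pics/end_scene.png 50 | head -2
```

```text
(np.float64(13.473631511138194), np.float64(0.164), 131, -0.006, -0.006, np.float64(17.2))
(np.float64(13.121210814071517), np.float64(0.168), 155, -0.006, 0.006, np.float64(21.5))
(np.float64(12.866086945158855), np.float64(0.168), 155, -0.003, 0.006, np.float64(22.3))
(np.float64(12.83989291016762), np.float64(0.172), 161, 0.006, 0.003, np.float64(20.4))
(np.float64(11.130805361192202), np.float64(0.168), 24, 0.003, -0.003, np.float64(15.9))
(np.float64(10.90732939970782), np.float64(0.172), 24, 0, 0.003, np.float64(15.9))
(np.float64(10.776264471978735), np.float64(0.168), 24, 0, -0.003, np.float64(16.2))
(np.float64(10.603995601186142), np.float64(0.172), 24, -0.003, 0.003, np.float64(16.3))
(np.float64(20.247862678812538), np.float64(0.16), 98, 0.006, 0.006, np.float64(26.2))
(np.float64(19.34903778358607), np.float64(0.16), 104, 0.006, 0.006, np.float64(27.3))
```

```bash
python3 -c "
from workcell import *
print(hand_in()); print(get_state()['clock'])"
```

```text
the job is handed in; nothing more can be done
None
the job is handed in; nothing more can be done
```

The job is handed in: the key stands upright on the nut and the jaw is closed on the block. The last clock reading was 32.4 s, and no verdict was reported.

**Standing the key up:** The tool could not be tilted, so I levered the key round in the fingers, first against the clamp tower's top edge, then against its left side wall. I lowered it at a slant into the bore, let go, then took it by the bar and brought it upright. It went down over the nut and I released it. A light touch with the closed fingers met the top of the bar at 188 mm, which is the fully seated height.

**Turning the nut:** I took the key again by its bar and turned it clockwise. The turning moment stayed at about 0.12 N m, then rose to about 0.5 N m at the stop. I then opened the fingers, closed them again and turned once more. The moment fell to nearly zero while the bar followed the gripper, so the socket probably slipped past the nut's corners. The jaw did not move during that.

**Last checks:**
- **Jaw:** the top camera shows it now meets the block; the dark gap seen at the start is gone.
- **Key:** a scene-camera fit put the bar at the same height as when it was first seated. The fit is weak: it read 168–172 mm against the true 181 mm, so only the comparison counts. I did not repeat the touch check after turning.
- **Robot:** it had let go and was clear of everything.
- **Tub and glasses case:** I never aimed at them or knowingly touched them, but I did not measure them again at the end.

**Trouble on the way:** My first attempt at the slanted insertion jammed, and the key slid in the fingers. I rested it on the tower edge and took a new grip before going on.

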